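# Put the mixed-up instrument parts back on their own trays

### The job

The carton, the dropper bottle and the ophthalmoscope head were left on one another's trays: bring the carton to the middle of the square tray, squared up with it, the bottle to the middle of the round dish, and the head to the middle of the oblong tray, lying along it. Start by setting one of the three down near the middle of the empty rubber mat, the free spot, so that the three never touch one another, and finish with the mat empty. Keep the carton and the bottle upright, and leave the other things on the table alone.

Things in the scene. Friction and masses are not known exactly. Their poses are not given: they have to be found in the camera images.
- head_mid (a point): ophthalmoscope head, a black knurled instrument part lying on its side, 96 mm long, 27 mm across, 28 mm high; starts on the square tray. The point is its centre, 14 mm above its underside; y is its length (z up). Grasp it across (along x) near this point; 0.09 kg give or take a third.
- carton_mid (a point): small brown cardboard carton standing upright, 62 x 61 mm in plan and 94 mm high; starts in the round dish. The point is its centre, 47 mm above its underside; x and y are square with its sides, z up. About 0.12 kg.
- bottle_mid (a point): amber dropper bottle with a black dropper cap, standing upright, 102 mm high; starts on the oblong tray. The body is round, 31 mm in diameter, below the shoulder (best grasped 35 mm above its underside); the neck and cap above are narrower. The point is half-way up, 51 mm above its underside; z up. About 0.06 kg.
- square_tray: shallow square aluminium tray with a blue cloth lining, 118 x 118 mm, rim 11 mm high and 4 mm thick, inner floor 5 mm above its underside; x and y along its sides. Fixed to the table. Origin: centre of its underside. The carton belongs here.
- round_dish: shallow round aluminium dish with a blue cloth lining, 120 mm across, rim 11 mm high and 4 mm thick, inner floor 5 mm above its underside. Fixed to the table. Origin: centre of its underside. The bottle belongs here.
- oblong_tray: shallow oblong aluminium tray with a blue cloth lining, 90 mm (x) by 140 mm (y), rim 11 mm high and 4 mm thick, inner floor 5 mm above its underside; y is its length. Fixed to the table. Origin: centre of its underside. The ophthalmoscope head belongs here, lying along y, either way round.
- mat: flat dark rubber mat, 120 x 120 mm, 3 mm thick, empty at the start: the free spot. Fixed to the table. Origin: centre of its underside.
- flat_case_mid (a point): flat black case, 87 x 125 x 30 mm, lying behind the work; a bystander, leave it. The point is its centre; y is its length.
- scanner_mid (a point): grey and black hand scanner lying near the front edge, 191 x 54 mm, 42 mm high; a bystander, leave it. The point is its centre.
- comparator_front (a point): foot of the front of a tall desk optical comparator with a hooded screen, fixed, 334 mm deep, 223 mm wide (y) and 483 mm high, standing behind the work: it fills the space beyond this point (away from the robot) and 112 mm to either side, up to its full height. An obstacle: carry things past in front of it, nearer to the robot.
There are look-alikes about, which are no part of the job. Leave any blue or yellow look-alike of the part that bears bottle_mid alone.

How it is judged:
By the outcome, as a careful person would: the job done as asked, in the order asked, and still so for the second after the job is handed in, with the robot touching nothing.
It also fails if it takes over 118 s, if anything falls off the work surface, if the arm or the gripper's body presses on something with over 40 N, if the wrist force passes 120 N, or if a joint passes its speed limit or range.

### The arm

A 7-joint arm with a two-finger parallel gripper is mounted at the origin on a cart in front of the work surface, level with it; the furniture and walls round the work are solid. World frame = base frame: x ahead of the robot, y to its left, z up, the work surface at z = 0. Lengths are in m, angles in rad, forces in N, time in s.
With the tool pointing down it reaches from about 0.4 to 0.85 m from the base axis. Payload 10.4 kg.
Tool frame: the origin (TCP) lies between the finger pads; the fingertips stand 17 mm ahead of it and the grasp point (between the pads) lies 2 mm behind it (r.tips_ahead is the distance from the TCP to the fingertips, in m); x points along the fingers, y is the direction in which the jaws open and shut, and the axes are right-handed (so a half turn about x gives the same grasp; the last joint's range is limited). The gripper opens to 85 mm and grips with 20 to 120 N. Pads are 22 mm wide; open, the fingers measure 114 mm over their backs; the gripper's body (76 mm by 85 mm) begins 54 mm behind the grasp point. The pads swing forward as they close: fully open they stand 13 mm farther back than shut.
Start: joints at [1.196, 0.332, -0.065, 1.46, 0.022, 1.35, -0.088], TCP at [0.215, -0.587, 0.248] pointing down, gripper open.
Joint ranges: [-2.6, 2.6], [-0.5, 2.12], [-1.47, 1.34], [0.16, 2.42], [-1.27, 4.41], [0.06, 2.06], [-2.6, 2.6]. Speed limits (rad/s): [2.22, 2.22, 2.79, 2.79, 3.14, 3.14, 3.14].

### API

Orientations are given as a rotation vector (axis times angle).
In Python, from bench import r, camera, job gives the robot as it stands.
- The arm moves only by the shell command python3 -m pendant 'ROWS' [FORCE]. ROWS is JSON, a list of rows, each a list of 7 numbers: the shift along the tool's x, y, z in mm, then the turn, a rotation vector about the tool's x, y, z in degrees, then the opening in per cent of the stroke, from 0 (shut) to 100 (fully open). A call has 1 to 12 rows; each row shifts and turns the commanded pose from where the row before left it, along the tool's axes as they then stand; what a row does not reach is not made up. A row lasts 1/10 s, in which the tool goes at most 50 mm and 8.59 degrees, less where a joint would pass 70% of its speed; a pose out of reach is approached as far as the arm can. A call with a gripper value outside its range is refused whole. The fingers move at their own pace and stop on an object; FORCE is the grip in N (left out, the last holds). Time passes only in rows, so rows that do not move let the fingers close. It gives the time, the measured TCP pose, the force and the opening at its end, in the units of the state.
- r.observe(): the state, without advancing time (a new reading comes with each control period).
- camera(name): name is "side" or "top" or "wrist"; returns a dict with "color" (480x640x3 uint8, red, green, blue), "range_z" (480x640 float32, m along the optical axis (not along the pixel's ray), 0 where there is no reading), "fov_y" (degrees; the focal length in pixels is half the picture's height over the tangent of half this angle, whatever the lens; pixels are square), "cx", "cy" (the principal point, pixels), "rvec" (rotation vector, rad) and "tvec" (3), from world to camera coordinates, as OpenCV has them. Camera axes: x right, y down, z forward; pixel columns grow to the right and rows downward; lengths in m; the calibration is good to about 2 mm. A picture is of the moment at which its call begins.
- job.close_job(): hands the job in, once; it reports no verdict.
The state is a dict: "time_s": time; "q": joint angles; "joint_velocities": joint speeds; "joint_efforts": joint torques, N m; "ee_pos": TCP position; "ee_rot": TCP orientation; "force": force on the tool from outside, world axes, zero at the start; "ft_torque": the same for the moment, N m; "opening": finger opening in m.
Only numpy, scipy, OpenCV 4.12 (cv2) and the standard library are available. Lean on these libraries where they do the work, as an engineer would, in place of code of your own. Each camera call takes 0.05 s, during which the arm holds its last target. There are 200 camera calls.

## Working session

There is one attempt and no reset: what is moved stays moved. The work goes in short steps, Python scripts to look and compute and a shell command to move; the robot and the scene stay as the last step left them, time stands still between calls to the robot, and variables do not carry over. Pictures are saved under pics/ and viewed, about 12 in all and at most 16, crops included, and the job is handed in when it is done.

```bash
ls; mkdir -p pics; cat > h.py <<'E'
import numpy as np,cv2
from bench import r,camera,job
def shot(name,fn=None):
    c=camera(name)
    np.savez('/tmp/%s.npz'%name,**c)
    if fn: cv2.imwrite('pics/'+fn,c['color'][:,:,::-1])
    return c
def load(name): return dict(np.load('/tmp/%s.npz'%name))
def cam(c):
    f=240/np.tan(np.radians(float(c['fov_y']))/2)
    R=cv2.Rodrigues(np.array(c['rvec'],float))[0]; t=np.array(c['tvec'],float).ravel()
    return f,R,t
def ray(c,u,v,z):
    f,R,t=cam(c); d=R.T@np.array([(u-c['cx'])/f,(v-c['cy'])/f,1]); o=-R.T@t
    return o+d*(z-o[2])/d[2]
def cloud(c):
    f,R,t=cam(c); v,u=np.mgrid[:480,:640]; Z=c['range_z']
    P=np.stack([(u-c['cx'])/f*Z,(v-c['cy'])/f*Z,Z],-1)
    W=(P-t)@R; W[Z<=0]=np.nan
    return W
E
python3 - <<'E'
from h import *
for n in('top','side','wrist'):
    c=shot(n,n+'0.png'); f,R,t=cam(c); print(n,f,-R.T@t,R[2])
s=r.observe(); print(s); print(r.tips_ahead)
E
```

```text
pics
top 585.3341699986304 [ 0.33810346 -0.01515828  1.55774434] [ 0.0989788   0.00235867 -0.99508675]
side 577.9741979354176 [0.13930916 0.99411586 0.64817343] [ 0.2780841  -0.82789082 -0.4870996 ]
wrist 379.80864042973934 [ 0.28629468 -0.56095814  0.3729388 ] [-0.27065822 -0.09758844 -0.95771636]
{'time_s': 0.15, 'q': array([ 1.19636731,  0.33269276, -0.06466002,  1.46072359,  0.02161023,
        1.34986703, -0.08846899]), 'joint_velocities': array([ 0.00109274, -0.00202356,  0.00015951, -0.00193553, -0.0019872 ,
        0.0010813 ,  0.00059552]), 'joint_efforts': array([ 1.26048861e-03, -6.25825596e+01,  4.99560800e-02, -3.91849673e+01,
        1.63922837e-02,  7.53451372e-03,  4.49736513e-05]), 'ee_pos': array([ 0.21527749, -0.58649467,  0.24773163]), 'ee_rot': array([ 2.03015579,  0.36191686, -2.03064446]), 'force': array([-0.07774958, -1.42175888, -1.11628219]), 'ft_torque': array([ 0.03860254,  0.03169987, -0.01737876]), 'opening': 0.08537523263203997}
0.017
```

View pics/top0.png

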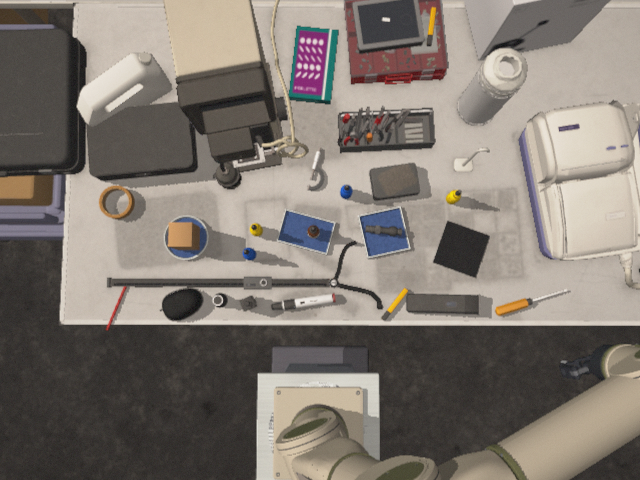

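View pics/side0.png

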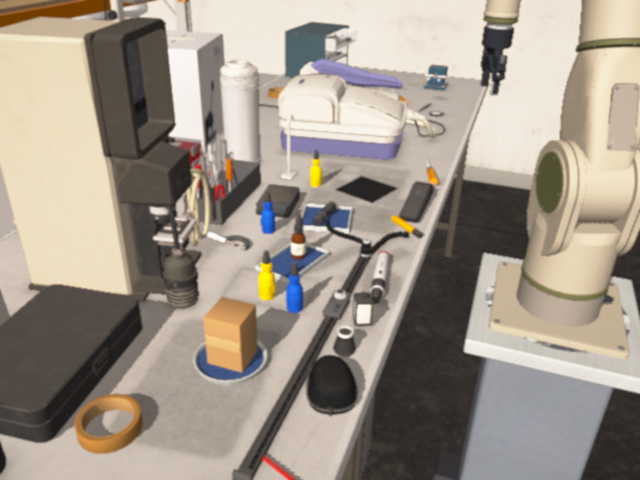

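The top view shows the dish with the carton at (186,237), the oblong tray with the bottle at (307,231), the square tray with the head at (385,233) and the mat at (461,249). Blue and yellow look-alikes stand between the trays.

```bash
python3 - <<'E'
from h import *
c=load('top'); im=c['color']; W=cloud(c)
cv2.imwrite('pics/crop.png',cv2.resize(im[170:320,150:510,::-1],None,fx=2.2,fy=2.2,interpolation=cv2.INTER_CUBIC))
hsv=cv2.cvtColor(im,cv2.COLOR_RGB2HSV)
def big(mask,box):
    m=np.zeros((480,640),np.uint8);u0,v0,u1,v1=box
    m[v0:v1,u0:u1]=mask[v0:v1,u0:u1]; return m
blue=((hsv[...,0]>98)&(hsv[...,0]<125)&(hsv[...,1]>110)).astype(np.uint8)
def rect(m,z,name):
    v,u=np.nonzero(m)
    P=np.array([ray(c,a,b,z)[:2] for a,b in zip(u,v)])*1000
    h=cv2.convexHull(P.astype(np.float32)); print(name,len(P),cv2.minAreaRect(h),'circ',cv2.minEnclosingCircle(h), 'mean',P.mean(0))
rect(big(blue,(160,210,215,265)),.005,'dish')
rect(big(blue,(274,205,340,258)),.005,'oblong')
rect(big(blue,(355,203,415,262)),.005,'square')
dark=(im.max(2)<60).astype(np.uint8)
rect(big(dark,(425,215,495,280)),.003,'mat')
def top(box,zmin,zmax,name,mask=None):
    m=(W[...,2]>zmin)&(W[...,2]<zmax)
    m=big(m.astype(np.uint8),box)>0
    P=W[m][:,:2]*1000; 
    h=cv2.convexHull(P.astype(np.float32)); print(name,m.sum(),cv2.minAreaRect(h),'mean',P.mean(0),'zmax',np.nanmax(W[m][:,2]),np.median(W[m][:,2]))
top((160,205,215,265),.085,.13,'carton')
top((295,215,330,250),.085,.13,'bottlecap')
top((295,215,330,250),.025,.13,'bottle')
top((355,203,415,262),.018,.06,'head')
for n,b in dict(yel=(245,215,268,240),blu=(238,240,262,265),blu2=(336,180,356,202),yel2=(440,185,466,208)).items(): top(b,.06,.13,n)
top((370,155,420,205),.015,.06,'case'); top((400,285,485,320),.01,.08,'scanner')
top((200,80,300,190),.1,.6,'comp')
E
```

```text
dish 175 ((505.16094970703125, 342.3713073730469), (81.65557098388672, 101.67078399658203), 76.0575180053711) circ ((507.9232177734375, 352.1558532714844), 51.232608795166016) mean [496.25089645 344.06406732]
oblong 939 ((524.5012817382812, 33.802490234375), (127.43942260742188, 77.05277252197266), 74.8342514038086) circ ((525.2130737304688, 33.306392669677734), 73.13838195800781) mean [525.51796012  36.25536968]
square 1036 ((522.7455444335938, -174.6490478515625), (105.23104095458984, 105.36741638183594), 12.213595390319824) circ ((523.8772583007812, -176.4757537841797), 71.44137573242188) mean [ 521.61811767 -175.16694985]
mat 1907 ((477.9426574707031, -381.05572509765625), (117.3004379272461, 116.58477783203125), 69.934326171875) circ ((477.32342529296875, -381.9456787109375), 80.04121398925781) mean [ 477.68788773 -381.17334234]
carton 621 ((503.9060363769531, 345.47454833984375), (61.17782211303711, 61.48025131225586), 89.00153350830078) mean [503.17799623 344.60677722] zmax 0.10815165872417895 0.0984774140990636
bottlecap 27 ((518.0047607421875, 11.271248817443848), (11.481020
[... 1135 characters left out ...]
164, 17.20767593383789), 21.112516403198242) mean [ 611.00717373 -354.86820911] zmax 0.10904543277979878 0.07703816873985433
case 1481 ((655.3759155273438, -204.01805114746094), (86.20734405517578, 124.90621948242188), 7.956570148468018) mean [ 654.56387732 -202.72197463] zmax 0.04067867324267449 0.029979776176290947
scanner 1486 ((331.1297302246094, -317.79742431640625), (207.90728759765625, 64.14826965332031), 85.26692962646484) mean [ 332.42917919 -323.33887643] zmax 0.05035448244840956 0.02959742337903536
comp 6616 ((770.76708984375, 170.1664581298828), (194.1103057861328, 228.9090118408203), 18.480371475219727) mean [730.64123069 162.4787569 ] zmax 0.4892061291045008 0.29596396905755684
```

View pics/crop.png

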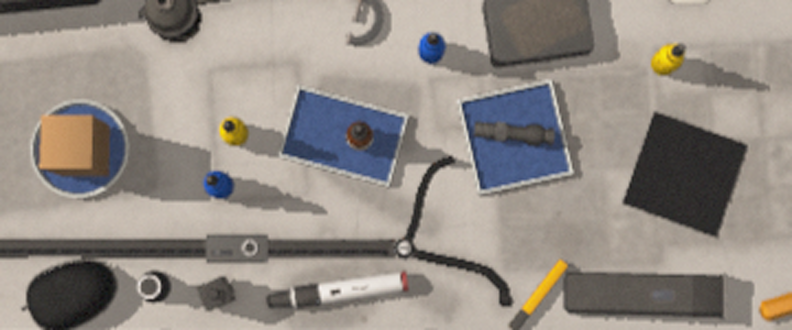

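```bash
cat >> h.py <<'E'
from scipy.spatial.transform import Rotation as Ro
def down(yaw_deg,tilt=0):
    """tool x down; jaw axis y at yaw (world); tilt: rotate about jaw axis"""
    a=np.radians(yaw_deg); x=np.array([0,0,-1.]); y=np.array([np.cos(a),np.sin(a),0]); 
    return Ro.from_matrix(np.stack([x,y,np.cross(x,y)],1))*Ro.from_euler('y',tilt,degrees=True)
def plan(pos,R,s=None):
    """report turn (tool, deg) to R, then shift in the turned tool frame (mm)"""
    s=s or r.observe(); R0=Ro.from_rotvec(s['ee_rot'])
    d=np.array(pos)-s['ee_pos']
    print('turn',np.degrees((R0.inv()*R).as_rotvec()).round(1),'shift after turn',(R.inv().apply(d)*1000).round(1),'pos',s['ee_pos'].round(4),'t',s['time_s'],'open',round(s['opening'],4))
E
python3 - <<'E'
from h import *
c=load('top'); im=c['color'].astype(int)
hsv=cv2.cvtColor(c['color'],cv2.COLOR_RGB2HSV)
# head: non-blue inside tray hull eroded
blue=((hsv[...,0]>98)&(hsv[...,0]<125)&(hsv[...,1]>110)).astype(np.uint8)
def sub(m,box):
    o=np.zeros_like(m);u0,v0,u1,v1=box;o[v0:v1,u0:u1]=m[v0:v1,u0:u1];return o
b=sub(blue,(355,203,415,262)); v,u=np.nonzero(b); hl=cv2.convexHull(np.stack([u,v],1).astype(np.int32))
m=np.zeros_like(b);cv2.fillConvexPoly(m,hl,1);m=cv2.erode(m,np.ones((3,3)))
hd=m&(~b.astype(bool)).astype(np.uint8); hd=hd&(hsv[...,1]<90)
v,u=np.nonzero(hd); P=np.array([ray(c,a,q,.022)[:2] for a,q in zip(u,v)])*1000
h=cv2.convexHull(P.astype(np.float32)); print('head',len(P),cv2.minAreaRect(h),P.mean(0)); w,V=np.linalg.eigh(np.cov(P.T)); print(np.degrees(np.arctan2(V[1,1],V[0,1])))
# dish: bright rim + blue boundary fit
W=cloud(c)
b=sub(blue,(160,210,215,265)); v,u=np.nonzero(b); P=np.array([ray(c,a,q,.005)[:2] for a,q in zip(u,v)])*1000
h=cv2.convexHull(P.astype(np.float32)).reshape(-1,2); 
from scipy.optimize import least_squares
f=least_squares(lambda p:np.hypot(*(h-p[:2]).T)-p[2],[508,350,55],loss='soft_l1'); print('dish',f.x,f.fun.round(1))
s=r.observe(); R=Ro.from_rotvec(s['ee_rot']).as_matrix(); print('tool y',R[:,1],'x',R[:,0],np.degrees(np.arctan2(R[1,1],R[0,1])))
sd=load('side')
W=cloud(sd); cv2.imwrite('pics/s.png',cv2.resize(sd['color'][190:380,190:360,::-1],None,fx=3.1,fy=3.1,interpolation=cv2.INTER_CUBIC))
# bottle profile in side view
m=(np.abs(W[...,0]-.518)<.03)&(np.abs(W[...,1]-.0115)<.03)&(W[...,2]>.012)
for z in range(12,112,6):
    k=m&(np.abs(W[...,2]*1000-z)<3); print(z,k.sum(), (np.ptp(np.nonzero(k)[1])+1)/577.*np.nanmean(sd['range_z'][k])*1000 if k.sum() else None)
E
```

```text
head 312 ((524.77783203125, -172.9996337890625), (98.43451690673828, 26.736488342285156), 86.19470977783203) [ 525.52906292 -173.9672332 ]
84.26145360514965
dish [508.01677389 352.6478989   50.54693083] [-0.  -0.6 -0.2  0.5 -0.3 -0.3 -0.6  0.3 -0.1  0.2  0.7  0.3 -0.1  0.7
  0.2 -0.1 -0.5 -0.9 -1.   1.2 -0.5 -0.3 -0.   0.6  0.7  0.2  0.1]
tool y [ 0.34462629 -0.93873944 -0.00099349] x [-4.02535328e-04  9.10548568e-04 -9.99999504e-01] -69.84100464201818
12 16 29.529999199111913
18 36 31.57120850098608
24 35 33.592210898572894
30 36 31.39613199481931
36 37 31.33801591664914
42 40 31.22902309047494
48 42 31.210280167168097
54 41 31.148938000512082
60 51 26.99216337716352
66 16 18.65590631032114
72 27 20.670194559741887
78 27 20.621180327760904
84 26 18.528822596399582
90 21 14.384473423817335
96 14 14.357433575278138
102 16 10.231506060066422
108 9 8.18021913128461
```

View pics/s.png

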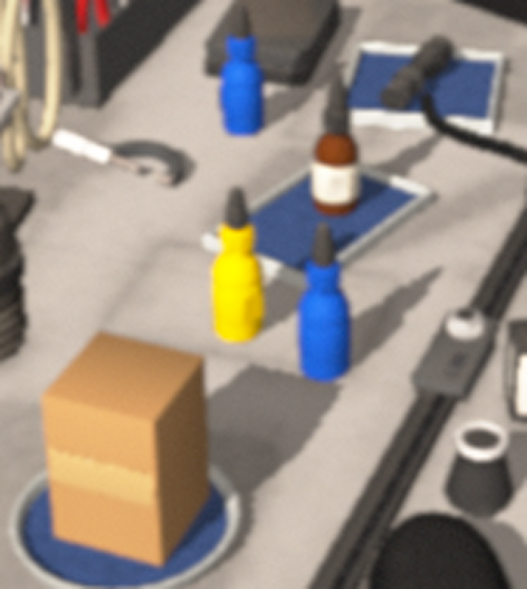

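```bash
python3 - <<'E'
from h import *
plan([.525,-.173,.2],down(-4.7))
E
```

```text
turn [-65.1  -0.    0.1] shift after turn [  47.7  274.8 -437.5] pos [ 0.2153 -0.5865  0.2477] t 0.15 open 0.0854
```

```bash
python3 -m pendant '[[0,0,0,-8.1,0,0,100],[0,0,0,-8.1,0,0,100],[0,0,0,-8.1,0,0,100],[0,0,0,-8.1,0,0,100],[0,0,0,-8.1,0,0,100],[0,0,0,-8.1,0,0,100],[0,0,0,-8.1,0,0,100],[0,0,0,-8.1,0,0,100],[0,25,-40,0,0,0,55],[0,25,-40,0,0,0,55],[0,25,-40,0,0,0,55],[0,25,-40,0,0,0,55]]' 40
python3 -m pendant '[[4,25,-40,0,0,0,55],[4,25,-40,0,0,0,55],[4,25,-40,0,0,0,55],[4,25,-40,0,0,0,55],[4,25,-40,0,0,0,55],[5,25,-38,0,0,0,55],[5,20,0,0,0,0,55],[5,5,0,0,0,0,55],[0,0,0,0,0,0,55],[0,0,0,0,0,0,55]]'
cat > look.py <<'E'
import sys
from h import *
c=shot('wrist',sys.argv[1])
E
python3 look.py w1.png; python3 -c "
from h import *
plan([.525,-.173,.2],down(-4.7))"
```

```text
time_s: 1.35
ee_pos: [0.3298, -0.4345, 0.2481]
ee_rot: [1.274, 1.166, -1.274]
force: [0.9, -0.2, 0.0]
opening: 0.0467
time_s: 2.35
ee_pos: [0.5232, -0.2155, 0.213]
ee_rot: [1.274, 1.166, -1.276]
force: [0.2, -0.2, 0.4]
opening: 0.0468
turn [-0.5  0.   0. ] shift after turn [ 13.4  -1.8 -42.6] pos [ 0.5233 -0.2156  0.2134] t 2.4 open 0.0469
```

View pics/w1.png

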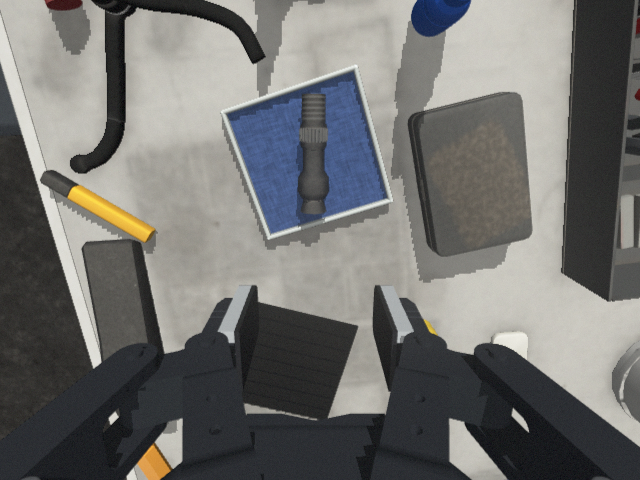

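The wrist view shows the head lengthwise at about (314,153) in the square tray, whose corners are (222,112), (356,67), (391,200), (268,239). I'll cross-check these against the top view.

```bash
cat >> h.py <<'E'
def blobrect(c,mask,z,name):
    n,l,st,ce=cv2.connectedComponentsWithStats(mask.astype(np.uint8))
    k=1+np.argmax(st[1:,4]); v,u=np.nonzero(l==k)
    P=np.array([ray(c,a,b,z)[:2] for a,b in zip(u,v)])*1000
    h=cv2.convexHull(P.astype(np.float32)); q=cv2.minAreaRect(h)
    print(name,len(P),np.round(q[0],1),np.round(q[1],1),round(q[2],1),'circ',[np.round(x,1) for x in cv2.minEnclosingCircle(h)]); return l==k,h
def bluemask(c,box=(0,0,640,480)):
    hsv=cv2.cvtColor(c['color'],cv2.COLOR_RGB2HSV)
    m=((hsv[...,0]>98)&(hsv[...,0]<125)&(hsv[...,1]>90)).astype(np.uint8)
    o=np.zeros_like(m);u0,v0,u1,v1=box;o[v0:v1,u0:u1]=m[v0:v1,u0:u1];return o
E
python3 - <<'E'
from h import *
c=load('wrist')
b=bluemask(c,(200,50,400,250)); m,h=blobrect(c,cv2.morphologyEx(b,cv2.MORPH_CLOSE,np.ones((5,5))),.005,'square')
hs=cv2.convexHull(np.stack(np.nonzero(m)[::-1],1).astype(np.int32)); M=np.zeros_like(b); cv2.fillConvexPoly(M,hs,1); M=cv2.erode(M,np.ones((5,5)))
sat=cv2.cvtColor(c['color'],cv2.COLOR_RGB2HSV)[...,1]
hm=cv2.morphologyEx(((M>0)&(sat<85)).astype(np.uint8),cv2.MORPH_OPEN,np.ones((5,5)))
blobrect(c,hm,.022,'head')
g=c['color'].max(2); d=((g<55)).astype(np.uint8); 
print([ray(c,u,v,.011).round(4) for u,v in((222,112),(356,67),(391,200),(268,239))])
E
```

```text
square 13173 [ 523.7 -173.7] [109.4 109. ] 12.4 circ [array([ 523.6, -173.5]), np.float64(76.5)]
head 2996 [ 527.2 -171.8] [97.6 25.3] 84.8 circ [array([ 526.5, -171.7]), np.float64(49.0)]
[array([ 0.4559, -0.1304,  0.011 ]), array([ 0.5676, -0.1063,  0.011 ]), array([ 0.5918, -0.2167,  0.011 ]), array([ 0.4797, -0.2426,  0.011 ])]
```

```bash
python3 -m pendant '[[0,0,-22,-0.5,0,0,55],[0,-1,-21.4,0,0,0,55],[30,0,0,0,0,0,55],[30,0,0,0,0,0,55],[30,0,0,0,0,0,55],[20,0,0,0,0,0,55],[0,0,0,0,0,0,55]]'; python3 -c "
from h import *
plan([.526,-.1723,.024],down(-5))"
```

```text
time_s: 3.1
ee_pos: [0.5249, -0.1707, 0.1012]
ee_rot: [1.267, 1.174, -1.27]
force: [-0.4, -0.1, 0.4]
opening: 0.047
turn [ 0.4 -0.1  0.2] shift after turn [77.2  1.3  1.5] pos [ 0.5249 -0.1707  0.1012] t 3.1 open 0.047
```

```bash
python3 -m pendant '[[25,1.3,1.5,0.4,0,0,55],[25,0,0,0,0,0,55],[15,0,0,0,0,0,55],[12,0,0,0,0,0,55],[0,0,0,0,0,0,55],[0,0,0,0,0,0,0],[0,0,0,0,0,0,0],[0,0,0,0,0,0,0],[0,0,0,0,0,0,0],[0,0,0,0,0,0,0]]' 40; python3 -m pendant '[[-10,0,0,0,0,0,0],[-20,0,0,0,0,0,0],[-25,0,0,0,0,0,0],[-25,0,0,0,0,0,0],[0,0,0,0,0,0,0]]'
python3 -c "
from h import *
a=down(-15)
plan([.478,-.381,.105],down(-15))"; python3 look.py w2.png
```

```text
time_s: 4.1
ee_pos: [0.5289, -0.1729, 0.0275]
ee_rot: [1.273, 1.165, -1.271]
force: [-1.3, 0.0, 6.4]
opening: 0.0229
time_s: 4.6
ee_pos: [0.5301, -0.1731, 0.1103]
ee_rot: [1.274, 1.162, -1.269]
force: [0.8, 0.6, -0.9]
opening: 0.0229
turn [10.1  0.1 -0.3] shift after turn [  5.3   3.5 214.3] pos [ 0.5301 -0.1731  0.1103] t 4.6 open 0.0229
```

View pics/w2.png

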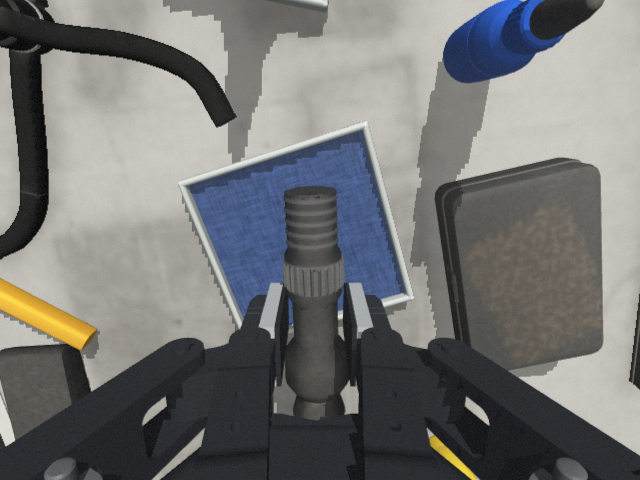

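The head is held level between the pads at about (313,320), above the square tray. I'll carry it to the mat.

```bash
python3 -m pendant '[[0,0,20,5,0,0,0],[0,0,30,5,0,0,0],[0,0,35,0,0,0,0],[0,0,35,0,0,0,0],[0,0,35,0,0,0,0],[0,0,30,0,0,0,0],[0,2,20,0,0,0,0],[0,1,9,0,0,0,0],[0,0,0,0,0,0,0]]'; python3 -c "
from h import *
plan([.478,-.381,.0275],down(-15))"
```

```text
time_s: 5.55
ee_pos: [0.4805, -0.3832, 0.1055]
ee_rot: [1.401, 1.073, -1.402]
force: [0.1, 0.4, -0.8]
opening: 0.0225
turn [-0.2  0.   0.1] shift after turn [78.  -3.  -1.5] pos [ 0.4805 -0.3832  0.1055] t 5.55 open 0.0225
```

```bash
python3 -m pendant '[[25,-3,-1.5,0,0,0,0],[25,0,0,0,0,0,0],[15,0,0,0,0,0,0],[7,0,0,0,0,0,0],[0,0,0,0,0,0,0],[4,0,0,0,0,0,0],[2,0,0,0,0,0,0],[0,0,0,0,0,0,0]]'; python3 -c "
from h import *
plan([.478,-.381,.0275],down(-15))"
```

```text
time_s: 6.35
ee_pos: [0.4795, -0.3794, 0.0287]
ee_rot: [1.399, 1.074, -1.399]
force: [-0.7, -0.2, -0.7]
opening: 0.0222
turn [ 0.1  0.  -0. ] shift after turn [ 1.2 -1.   2. ] pos [ 0.4795 -0.3794  0.0287] t 6.35 open 0.0222
```

```bash
python3 -m pendant '[[2,0,0,0,0,0,0],[1.5,0,0,0,0,0,0],[0,0,0,0,0,0,0],[0,0,0,0,0,0,0]]'; python3 -m pendant '[[0,0,0,0,0,0,40],[0,0,0,0,0,0,40],[0,0,0,0,0,0,55],[0,0,0,0,0,0,55],[-15,0,0,0,0,0,55],[-30,0,0,0,0,0,55],[-40,0,0,0,0,0,55],[-40,0,0,0,0,0,55],[-40,0,0,0,0,0,55],[-20,0,0,0,0,0,100]]'
python3 - <<'E'
from h import *
c=shot('top'); m=np.zeros((480,640),bool); m[215:280,425:495]=1
W=cloud(c); k=m&(W[...,2]>.015)&(W[...,2]<.04); P=W[k][:,:2]*1000; print('head',k.sum(),cv2.minAreaRect(P.astype(np.float32)),np.nanmax(W[k][:,2]))
plan([.504,.3455,.24],down(-2))
E
```

```text
time_s: 6.75
ee_pos: [0.4796, -0.3795, 0.0256]
ee_rot: [1.399, 1.073, -1.399]
force: [-2.1, 0.8, 5.1]
opening: 0.0229
time_s: 7.75
ee_pos: [0.4805, -0.3796, 0.2153]
ee_rot: [1.398, 1.069, -1.396]
force: [0.6, 0.1, 0.0]
opening: 0.0601
head 258 ((479.49383544921875, -375.54339599609375), (89.04893493652344, 26.912460327148438), 75.73242950439453) 0.03686766993659537
turn [-12.9   0.2  -0.4] shift after turn [ -22.6   -2.5 -726. ] pos [ 0.4811 -0.3801  0.2174] t 7.8 open 0.0673
```

```bash
python3 - <<'E'
from h import *
for n in('top','side'):
    c=load(n); W=cloud(c)
    for lo,hi in((.12,.2),(.2,.3),(.3,.55)):
        k=(W[...,2]>lo)&(W[...,2]<hi)&(W[...,1]>-.1)&(W[...,1]<.45)&(W[...,0]>.4)&(W[...,0]<.8)
        P=W[k]; i=np.argsort(P[:,0])[:40:8]; print(n,lo,P[i].round(3).tolist())
    k=(W[...,2]>.092)&(W[...,2]<.11)&(abs(W[...,0]-.504)<.05)&(abs(W[...,1]-.345)<.05)
    print(cv2.minAreaRect((W[k][:,:2]*1000).astype(np.float32)),np.median(W[k][:,2]))
E
```

```text
top 0.12 [[0.659, 0.234, 0.121], [0.662, 0.231, 0.121], [0.664, 0.238, 0.157], [0.665, 0.229, 0.163], [0.667, 0.234, 0.175]]
top 0.2 [[0.66, 0.232, 0.213], [0.661, 0.22, 0.247], [0.662, 0.232, 0.216], [0.662, 0.229, 0.205], [0.662, 0.231, 0.223]]
top 0.3 [[0.702, 0.255, 0.475], [0.703, 0.253, 0.448], [0.703, 0.25, 0.383], [0.704, 0.255, 0.434], [0.704, 0.255, 0.302]]
((503.82177734375, 345.6935729980469), (61.9805908203125, 61.224491119384766), 89.89561462402344) 0.09867338519310714
side 0.12 [[0.658, 0.24, 0.129], [0.66, 0.239, 0.124], [0.66, 0.235, 0.14], [0.661, 0.236, 0.128], [0.661, 0.236, 0.144]]
side 0.2 [[0.659, 0.227, 0.243], [0.66, 0.238, 0.242], [0.661, 0.226, 0.24], [0.661, 0.232, 0.237], [0.661, 0.218, 0.241]]
side 0.3 [[0.701, 0.26, 0.321], [0.702, 0.26, 0.389], [0.702, 0.261, 0.311], [0.702, 0.257, 0.461], [0.702, 0.258, 0.312]]
((504.4690856933594, 347.8043212890625), (63.385498046875, 64.21167755126953), 89.61298370361328) 0.09941739905645508
```

```bash
python3 -m pendant '[[-3,0,-20,-3,0,0,100],[-3,0,-35,-6,0,0,100],[-3,0,-45,-3,0,0,100],[-3,0,-45,0,0,0,100],[-3,0,-45,0,0,0,100],[-3,0,-45,0,0,0,100],[-3,0,-45,0,0,0,100],[-3,0,-45,0,0,0,100],[0,0,-45,0,0,0,100],[0,0,-45,0,0,0,100],[0,0,-40,0,0,0,100],[0,0,-40,0,0,0,100]]'; python3 -c "
from h import *
plan([.504,.3455,.24],down(-1))"
```

```text
time_s: 9.0
ee_pos: [0.5157, 0.1161, 0.2341]
ee_rot: [1.245, 1.185, -1.245]
force: [0.1, 0.2, 0.4]
opening: 0.0855
turn [-1.8  0.  -0. ] shift after turn [  -5.9  -15.7 -229.2] pos [0.5157 0.1161 0.2341] t 9.0 open 0.0855
```

```bash
python3 -m pendant '[[0,-2,-40,-1,0,0,100],[0,-4,-40,-0.5,0,0,100],[0,-5,-40,0,0,0,100],[0,-3,-35,0,0,0,100],[0,-2,-15,0,0,0,100],[0,0,0,0,0,0,100],[0,0,0,0,0,0,100]]'; python3 look.py w3.png; python3 -c "
from h import *
plan([.504,.346,.2],down(-.5))
c=load('wrist'); b=bluemask(c,(100,0,560,300)); m,h=blobrect(c,b,.005,'dish'); h=h.reshape(-1,2)
from scipy.optimize import least_squares
f=least_squares(lambda p:np.hypot(*(h-p[:2]).T)-p[2],[508,350,55],loss='soft_l1'); print(f.x)"
```

```text
time_s: 9.7
ee_pos: [0.5059, 0.2839, 0.2337]
ee_rot: [1.226, 1.198, -1.227]
force: [0.7, 0.2, -0.7]
opening: 0.0858
turn [-1.   0.1  0. ] shift after turn [ 33.8  -2.9 -62.9] pos [0.5063 0.2831 0.2338] t 9.75 open 0.0855
dish 2674 [524.9 373.3] [ 54.6 106.4] 50.4 circ [array([509.2, 354.4]), np.float64(53.2)]
[508.40868563 353.49611205  53.11829384]
```

View pics/w3.png

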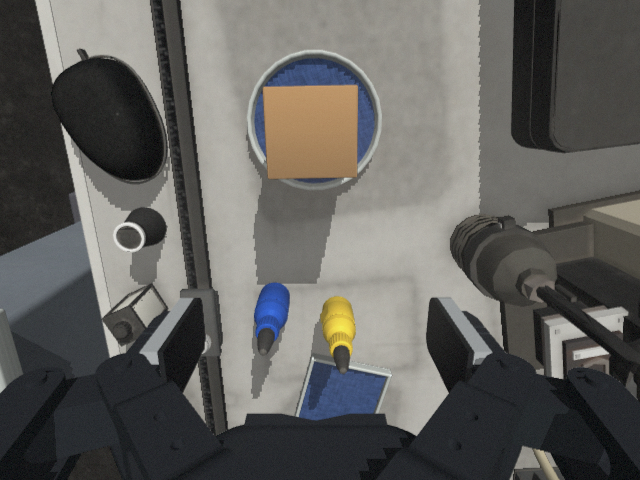

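The wrist view shows the dish ring centred near (315,120), with the carton top spanning (264..357, 85..179).

```bash
python3 -c "
from h import *
c=load('wrist'); print([ray(c,u,v,.099).round(4)[:2].tolist() for u,v in((264,86),(357.5,85),(357.5,178),(268,179),(311.5,132))])"
python3 -m pendant '[[0,-1,-20,-1,0,0,100],[0,-1,-28,0,0,0,100],[0,-1,-14.9,0,0,0,100],[10,0,0,0,0,0,100],[10,0,0,0,0,0,100],[0,0,0,0,0,0,100],[0,0,0,0,0,0,100]]';python3 -c "
from h import *
plan([.504,.346,.063],down(-.5))"
```

```text
[[0.4773, 0.378], [0.5372, 0.3772], [0.5377, 0.3175], [0.4763, 0.3183], [0.507, 0.3488]]
time_s: 10.45
ee_pos: [0.5047, 0.3453, 0.2133]
ee_rot: [1.215, 1.204, -1.217]
force: [0.5, -0.1, 0.5]
opening: 0.0852
turn [-0.   0.1  0. ] shift after turn [150.3  -0.7  -0.7] pos [0.5047 0.3453 0.2133] t 10.45 open 0.0852
```

```bash
python3 -m pendant '[[20,0.6,-1.7,0,0,0,100],[25,0,0,0,0,0,100],[25,0,0,0,0,0,100],[25,0,0,0,0,0,100],[25,0,0,0,0,0,100],[20,0,0,0,0,0,100],[10,0,0,0,0,0,100],[0,0,0,0,0,0,100],[0,0,0,0,0,0,100]]';python3 -m pendant '[[0,0,0,0,0,0,50],[0,0,0,0,0,0,50],[0,0,0,0,0,0,50],[0,0,0,0,0,0,50],[0,0,0,0,0,0,50],[0,0,0,0,0,0,50]]' 30
python3 -c "
from h import *
plan([.504,.346,.063],down(-.5))"
```

```text
time_s: 11.35
ee_pos: [0.5054, 0.3488, 0.0648]
ee_rot: [1.216, 1.205, -1.214]
force: [-0.4, -0.4, -0.6]
opening: 0.0855
time_s: 11.95
ee_pos: [0.5054, 0.349, 0.065]
ee_rot: [1.216, 1.205, -1.213]
force: [0.0, -1.6, 6.1]
opening: 0.0621
turn [ 0.1 -0.  -0.1] shift after turn [ 2.  -1.3  3.1] pos [0.5054 0.349  0.065 ] t 11.95 open 0.0621
```

```bash
python3 -m pendant '[[-5,0,0,0,0,0,50],[-15,0,0,0,0,0,50],[-25,0,0,0,0,0,50],[-25,0,0,0,0,0,50],[-25,0,0,0,0,0,50],[-25,0,0,0,0,0,50],[-20,0,0,0,0,0,50],[-10,0,0,0,0,0,50],[0,0,0,0,0,0,50]]'
python3 -c "
from h import *
plan([.5235,-.174,.215],down(12.3))
c=shot('side','s4.png')"
```

```text
time_s: 12.85
ee_pos: [0.5051, 0.3491, 0.2156]
ee_rot: [1.217, 1.205, -1.213]
force: [0.4, 0.7, -2.0]
opening: 0.062
turn [-12.7  -0.1  -0.1] shift after turn [  0.6 -93.5 515. ] pos [0.5051 0.3491 0.2156] t 12.85 open 0.062
```

View pics/s4.png

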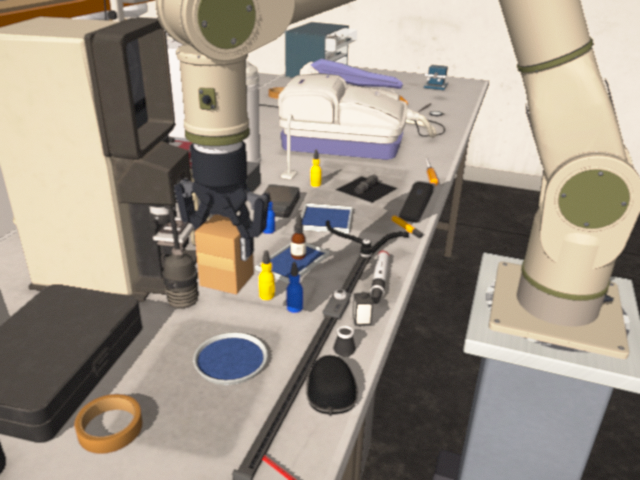

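The carton hangs upright in the gripper at (225,255), well clear of the comparator, and the dish at (231,358) is empty.

```bash
python3 -m pendant '[[0,0,10,0,0,0,50],[0,0,20,0,0,0,50],[0,0,30,0,0,0,50],[0,0,35,0,0,0,50],[0,0,35,0,0,0,50],[0,0,40,0,0,0,50],[0,0,40,0,0,0,50],[0,0,40,0,0,0,50],[0,0,40,0,0,0,50],[0,0,40,0,0,0,50],[0,0,40,0,0,0,50],[0,0,40,0,0,0,50]]'
python3 -m pendant '[[0,0,35,-2,0,0,50],[0,0,30,-3,0,0,50],[0,0,20,-3,0,0,50],[0,0,10,-3,0,0,50],[0,0,0,-1.7,0,0,50],[0,0,0,0,0,0,50]]'
python3 -c "
from h import *
plan([.5235,-.174,.215],down(12.3))"
```

```text
time_s: 14.1
ee_pos: [0.5004, -0.0637, 0.2129]
ee_rot: [1.215, 1.206, -1.217]
force: [1.4, 1.0, -1.2]
opening: 0.062
time_s: 14.7
ee_pos: [0.5044, -0.1559, 0.213]
ee_rot: [1.05, 1.304, -1.051]
force: [-0.1, -0.1, -1.0]
opening: 0.0619
turn [-0.  -0.1  0.1] shift after turn [-2.  14.8 21.8] pos [ 0.5044 -0.1559  0.213 ] t 14.7 open 0.0619
```

```bash
python3 -m pendant '[[0,7,10,0,0,0,50],[0,7.8,10,0,0,0,50],[15,0,0,0,0,0,50],[25,0,0,0,0,0,50],[25,0,0,0,0,0,50],[25,0,0,0,0,0,50],[20,0,0,0,0,0,50],[10,0,0,0,0,0,50],[0,0,0,0,0,0,50],[0,0,0,0,0,0,50]]'
python3 -c "
from h import *
plan([.5235,-.172,.066],down(12.3))
shot('side','s5.png')
shot('wrist','w5.png');shot('top','t5.png')
a=[cv2.imread('pics/'+n) for n in ('s5.png','w5.png','t5.png')]
b=np.hstack([cv2.resize(a[0][150:280,250:400],(390,338)),cv2.resize(a[1],(400,338))]); cv2.imwrite('pics/m5.png',b)"
```

```text
time_s: 15.7
ee_pos: [0.5241, -0.1725, 0.0942]
ee_rot: [1.05, 1.303, -1.05]
force: [-0.3, 0.6, -1.2]
opening: 0.0619
turn [-0.  0. -0.] shift after turn [28.2 -0.5 -0.6] pos [ 0.5241 -0.1725  0.0942] t 15.7 open 0.0619
```

View pics/m5.png

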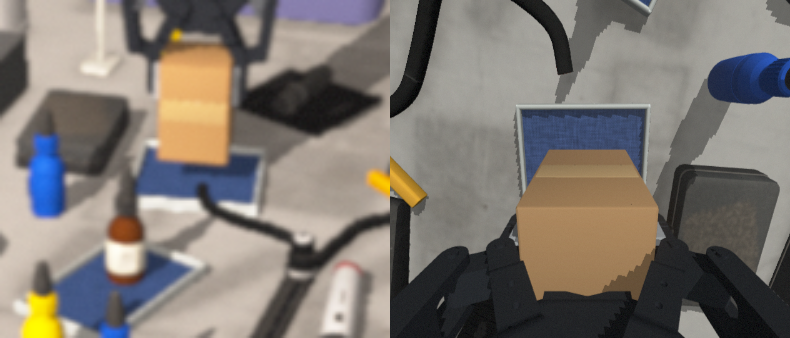

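The carton is squared over the tray. In the wrist half, its top front edge runs at v≈294 (full scale).

```bash
python3 -c "
from h import *
c=load('wrist'); g=c['color'][:,:,0].astype(int)
col=c['color'][200:320,310:326].mean(1).sum(1); d=np.abs(np.diff(col)); print([(200+i,round(d[i])) for i in np.argsort(d)[-6:]])
R=down(12.3); p=np.array([.5241,-.1725,.0942])
for u,v in((207,294),(317,294),(427,294)): print((R.inv().apply(ray(c,u,v,.128)-p)*1000).round(1))
for u,v in((247,213),(317,213),(389,213)): print('bottom',(R.inv().apply(ray(c,u,v,.0345)-p)*1000).round(1))
b=bluemask(c,(150,100,480,300)); v,u=np.nonzero(b); print(v.min()); 
for u,v in((317,150),): print('rim top',(R.inv().apply(ray(c,u,v,.011)-p)*1000).round(1))
"
```

```text
[(np.int64(234), 16), (np.int64(293), 17), (np.int64(294), 25), (np.int64(211), 28), (np.int64(212), 31), (np.int64(251), 72)]
[-33.8 -26.5 -28.4]
[-33.8   2.7 -28.4]
[-33.8  32.  -28.3]
bottom [ 59.7 -31.8 -27.5]
bottom [ 59.7   3.3 -27.4]
bottom [ 59.7  39.5 -27.4]
156
rim top [ 83.2   3.5 -56.6]
```

```bash
python3 -c "
from h import *
c=load('wrist'); R=down(12.3); p=np.array([.5241,-.1725,.0942])
b=bluemask(c,(150,100,480,330)); hsv=cv2.cvtColor(c['color'],cv2.COLOR_RGB2HSV)
br=(hsv[...,0]>5)&(hsv[...,0]<22)&(hsv[...,1]>70)
for v in (165,180,195,205):
    u=np.nonzero(b[v])[0]; L,Rr=[(R.inv().apply(ray(c,x,v,.005)-p)*1000).round(1) for x in(u.min(),u.max())]; print(v,u.min(),u.max(),L,Rr,(L+Rr)/2)
for v in (214,218,222,235,250,270,290,300):
    u=np.nonzero(br[v])[0]; print(v,u.min(),u.max(),(u.min()+u.max())/2)
cv2.imwrite('pics/w5c.png',c['color'][130:330,180:460,::-1])
"
```

```text
165 212 405 [ 89.2 -55.4 -47.9] [ 89.2  52.9 -47.8] [ 89.2   -1.25 -47.85]
180 213 404 [ 89.2 -55.5 -39.5] [ 89.2  52.9 -39.3] [ 89.2  -1.3 -39.4]
195 214 403 [ 89.2 -55.6 -30.9] [ 89.2  52.9 -30.7] [ 89.2   -1.35 -30.8 ]
205 215 403 [ 89.2 -55.5 -25. ] [ 89.2  53.3 -24.8] [ 89.2  -1.1 -24.9]
214 253 377 315.0
218 251 379 315.0
222 0 382 191.0
235 0 390 195.0
250 0 400 200.0
270 6 413 209.5
290 29 426 227.5
300 202 429 315.5
```

```bash
python3 -c "
import cv2; a=cv2.imread('pics/w5c.png'); cv2.imwrite('pics/w5d.png',cv2.resize(a,None,fx=2.8,fy=2.8,interpolation=cv2.INTER_CUBIC))"
```

```text
(no output)
```

View pics/w5d.png

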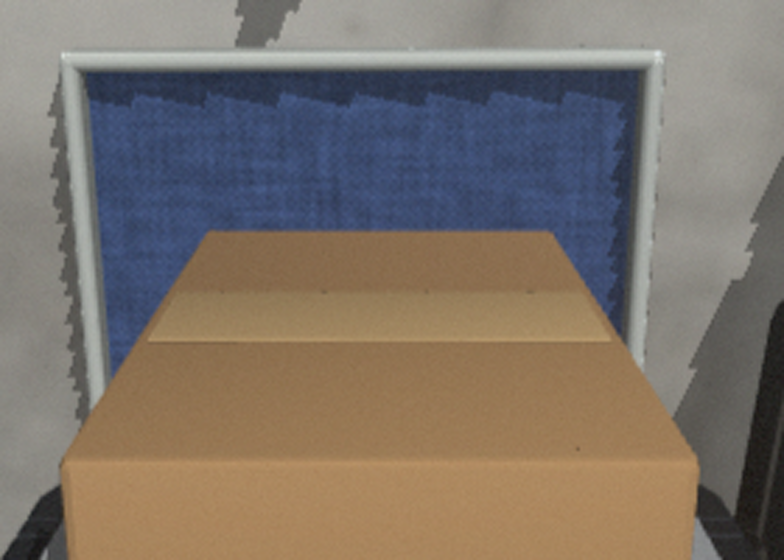

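By the wrist view the carton sits about 3 mm too far along tool y relative to the tray. I'll correct that and lower.

```bash
python3 -m pendant '[[10,-3,0,-0.4,0,0,50],[10,0,0,0,0,0,50],[4,0,0,0,0,0,50],[0,0,0,0,0,0,50],[2,0,0,0,0,0,50],[0,0,0,0,0,0,50],[0,0,0,0,0,0,50]]'
python3 -c "
from h import *
plan([.5215,-.172,.065],down(12.3))"
```

```text
time_s: 16.55
ee_pos: [0.521, -0.1733, 0.068]
ee_rot: [1.045, 1.305, -1.045]
force: [0.0, -0.4, -1.7]
opening: 0.062
turn [ 0.4  0.  -0. ] shift after turn [ 3.   0.7 -1.1] pos [ 0.521  -0.1733  0.068 ] t 16.55 open 0.062
```

```bash
python3 -m pendant '[[2,0,-0.5,0,0,0,50],[1,0,0,0,0,0,50],[0.5,0,0,0,0,0,50],[0,0,0,0,0,0,50],[0,0,0,0,0,0,50]]'
python3 -m pendant '[[0,0,0,0,0,0,85],[0,0,0,0,0,0,100],[0,0,0,0,0,0,100],[0,0,0,0,0,0,100],[-15,0,0,0,0,0,100],[-30,0,0,0,0,0,100],[-35,0,0,0,0,0,100],[-35,0,0,0,0,0,100],[-35,0,0,0,0,0,100],[-20,0,0,0,0,0,100]]'
python3 -c "
from h import *
c=shot('wrist','w6.png')
plan([.518,.0115,.2],down(-90))"
```

```text
time_s: 17.05
ee_pos: [0.5208, -0.1728, 0.065]
ee_rot: [1.045, 1.305, -1.045]
force: [-3.6, 0.5, 7.9]
opening: 0.062
time_s: 18.05
ee_pos: [0.5216, -0.1726, 0.2386]
ee_rot: [1.045, 1.302, -1.043]
force: [-0.1, -0.3, -0.3]
opening: 0.0856
turn [ 1.027e+02 -1.000e-01 -5.000e-01] shift after turn [  40.9 -184.3    4.5] pos [ 0.5225 -0.1728  0.2409] t 18.1 open 0.0853
```

View pics/w6.png

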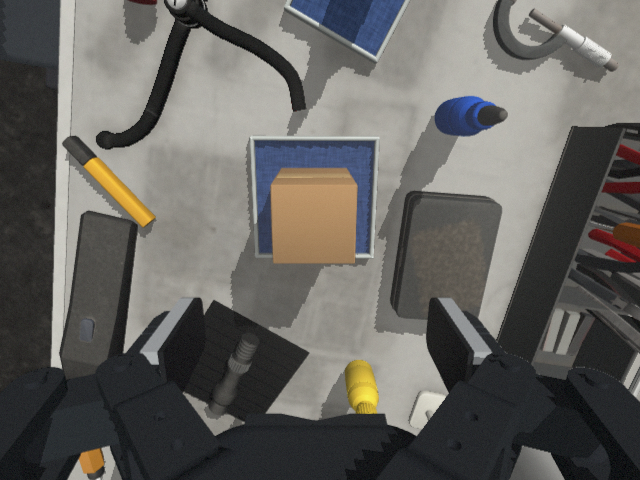

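The carton stands square in its tray: tray (249..379, 137..257), carton centred near u=313. The head is on the mat at (235,370). Next is the bottle.

```bash
python3 -c "
from h import *
print(r.observe()['q'].round(2))"; python3 -m pendant '[[0,0,-20,8.5,0,0,100],[0,0,-20,8.5,0,0,100],[0,0,-20,8.5,0,0,100],[0,0,0,8.5,0,0,100],[0,0,0,8.5,0,0,100],[0,0,0,8.5,0,0,100],[0,0,0,8.5,0,0,100],[0,0,0,8.5,0,0,100],[0,0,0,8.5,0,0,100],[0,0,0,8.5,0,0,100],[0,0,0,8.5,0,0,100],[0,0,0,8.5,0,0,100]]';  python3 -c "
from h import *
print(r.observe()['q'].round(2))
R=down(-90,45); x=R.apply([1,0,0]);print(x)
plan(np.array([.518,.0115,.043])-.1*x,R)"
```

```text
[ 0.81  0.23 -0.66  1.65  0.15  1.31  0.35]
time_s: 19.3
ee_pos: [0.5164, -0.1131, 0.2352]
ee_rot: [2.219, 0.006, -2.218]
force: [-0.5, -0.2, -0.7]
opening: 0.0852
[ 0.61  0.17 -0.53  1.71  0.09  1.29 -1.5 ]
[ 7.07106781e-01  4.32978028e-17 -7.07106781e-01]
turn [ 0.3 45.   0.1] shift after turn [  37.  -124.6  134.8] pos [ 0.5164 -0.1131  0.2352] t 19.3 open 0.0852
```

```bash
python3 -m pendant '[[0,-20,20,0,7.5,0,100],[0,-20,20,0,7.5,0,100],[0,-20,20,0,7.5,0,100],[0,-20,10,0,7.5,0,100],[0,-20,0,0,7.5,0,100],[0,-20,0,0,7.5,0,100],[0,0,0,0,0,0,100],[0,0,0,0,0,0,100]]';  python3 -c "
from h import *
print(r.observe()['q'].round(2))
R=down(-90,45); x=R.apply([1,0,0]);print(x)
plan(np.array([.518,.0115,.043])-.1*x,R)"
```

```text
time_s: 20.1
ee_pos: [0.473, 0.0066, 0.2351]
ee_rot: [2.88, 0.018, -1.239]
force: [-0.3, -0.7, 0.1]
opening: 0.0852
[ 0.47 -0.5  -0.51  2.42 -0.46  0.44 -1.29]
[ 7.07106781e-01  4.32978028e-17 -7.07106781e-01]
turn [0.6 1.6 0.5] shift after turn [ 67.6  -4.9 104. ] pos [0.473  0.0066 0.2351] t 20.1 open 0.0852
```

```bash
python3 -c "
from h import *
R=down(-45,45); x=R.apply([1,0,0]);print(x)
plan(np.array([.518,.0115,.21])-.1*x,R)"
```

```text
[ 0.5         0.5        -0.70710678]
turn [-31.7   1.5 -30.9] shift after turn [-57.4  28.3  -7.2] pos [0.473  0.0066 0.2351] t 20.1 open 0.0852
```

```bash
python3 -m pendant '[[0,0,0,-5.3,0.3,-5.2,100],[0,0,0,-5.3,0.3,-5.2,100],[0,0,0,-5.3,0.3,-5.2,100],[0,0,0,-5.3,0.3,-5.2,100],[0,0,0,-5.3,0.3,-5.2,100],[0,0,0,-5.3,0.3,-5.2,100],[-15,7,-2,0,0,0,100],[-15,7,-2,0,0,0,100],[-15,7,-2,0,0,0,100],[-12,7,-1,0,0,0,100],[0,0,0,0,0,0,100]]';  python3 -c "
from h import *
print(r.observe()['q'].round(2))
R=down(-45,45); x=R.apply([1,0,0])
plan(np.array([.518,.0115,.044])-.1*x,R)"
```

```text
time_s: 21.2
ee_pos: [0.4633, -0.0407, 0.2802]
ee_rot: [2.527, 0.912, -1.055]
force: [0.3, 0.5, -0.9]
opening: 0.0855
[ 0.22 -0.28  0.19  2.22 -0.8   0.97 -0.08]
turn [-4.1  0.2 -3.6] shift after turn [120.5   1.7 113.6] pos [ 0.4633 -0.0407  0.2802] t 21.2 open 0.0855
```

```bash
python3 -m pendant '[[0,0,10,-4.1,0.2,-3.6,100],[0,0,25,0,0,0,100],[0,2,25,0,0,0,100],[20,0,25,0,0,0,100],[20,0,20,0,0,0,100],[0,0,9,0,0,0,100],[0,0,0,0,0,0,100],[0,0,0,0,0,0,100]]';  python3 -c "
from h import *
print(r.observe()['q'].round(2))
R=down(-45,45); x=R.apply([1,0,0])
plan(np.array([.518,.0115,.044])+.002*x,R)"; python3 look.py w7.png
```

```text
time_s: 22.0
ee_pos: [0.4276, -0.0768, 0.171]
ee_rot: [2.456, 1.021, -1.017]
force: [-0.1, 0.4, -0.0]
opening: 0.0854
[ 0.23 -0.09  0.37  2.32 -0.94  0.99  0.39]
turn [ 0.1 -0.   0.1] shift after turn [181.1   1.5   0.4] pos [ 0.4276 -0.0768  0.171 ] t 22.0 open 0.0854
```

View pics/w7.png

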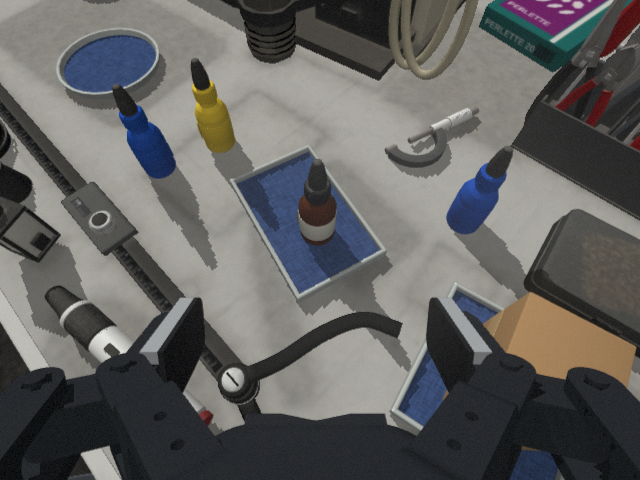

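The bottle is at (317,215), midway between the open fingers, and the empty oblong tray is visible around it. Advancing.

```bash
python3 -m pendant '[[20,1.5,0,0,0,0,100],[30,0,0,0,0,0,100],[30,0,0,0,0,0,100],[30,0,0,0,0,0,100],[30,0,0,0,0,0,100],[20,0,0,0,0,0,100],[15,0,0,0,0,0,100],[5,0,0,0,0,0,100],[0,0,0,0,0,0,100],[0,0,0,0,0,0,100]]';  python3 -c "
from h import *
R=down(-45,45); x=R.apply([1,0,0])
plan(np.array([.518,.0115,.044])+.002*x,R); shot('side','s8.png')
a=cv2.imread('pics/s8.png');cv2.imwrite('pics/s8c.png',cv2.resize(a[150:310,220:400],None,fx=3,fy=3))"
```

```text
time_s: 23.05
ee_pos: [0.504, -0.003, 0.0571]
ee_rot: [2.446, 1.017, -1.03]
force: [0.7, -0.1, 0.3]
opening: 0.0853
turn [0.1 0.7 0.1] shift after turn [25.5 -0.4 -5. ] pos [ 0.504  -0.003   0.0571] t 23.05 open 0.0853
```

View pics/s8c.png

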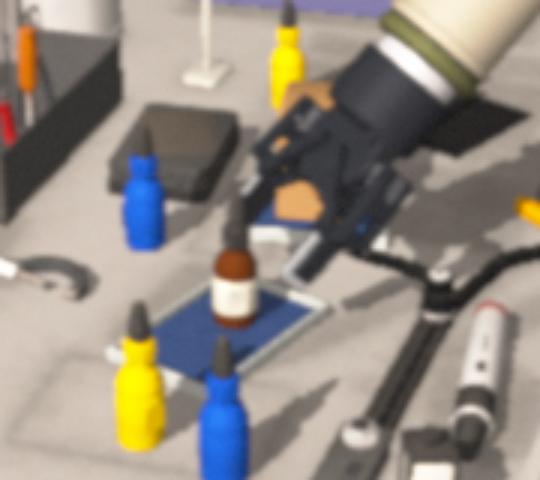

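```bash
python3 -m pendant '[[10,0,-5,0,0.7,0,100],[10,0,0,0,0,0,100],[5,0,0,0,0,0,100],[0,0,0,0,0,0,100],[0,0,0,0,0,0,100]]';  python3 -c "
from h import *
print(r.observe()['q'].round(2))
R=down(-45,45); x=R.apply([1,0,0])
plan(np.array([.518,.0115,.044])+.002*x,R)"
```

```text
time_s: 23.6
ee_pos: [0.5183, 0.0124, 0.0421]
ee_rot: [2.454, 1.023, -1.018]
force: [-0.7, -0.9, -0.7]
opening: 0.0853
[ 0.82  0.34 -0.56  2.27 -1.26  0.54  0.64]
turn [0.1 0.  0.2] shift after turn [ 0.   0.5 -0.8] pos [0.5183 0.0124 0.0421] t 23.6 open 0.0853
```

```bash
python3 -m pendant '[[0,0,0,0,0,0,20],[0,0,0,0,0,0,20],[0,0,0,0,0,0,20],[0,0,0,0,0,0,20],[0,0,0,0,0,0,20],[0,0,0,0,0,0,20],[0,0,0,0,0,0,20],[0,0,0,0,0,0,20]]' 25; python3 -m pendant '[[-3,0,-3,0,0,0,20],[-7,0,-7,0,0,0,20],[-14,0,-14,0,0,0,20],[-20,0,-20,0,0,0,20],[-20,0,-20,0,0,0,20],[-20,0,-20,0,0,0,20],[-20,0,-20,0,0,0,20],[-10,0,-10,0,0,0,20],[0,0,0,0,0,0,20]]'
python3 -c "
from h import *
print(r.observe()['q'].round(2))
R=down(-45,45)
plan(np.array([.5,.0115,.205]),R); shot('side','s9.png')
a=cv2.imread('pics/s9.png');cv2.imwrite('pics/s9c.png',cv2.resize(a[100:310,190:400],None,fx=2.5,fy=2.5))"
```

```text
time_s: 24.4
ee_pos: [0.5185, 0.0126, 0.0421]
ee_rot: [2.454, 1.023, -1.017]
force: [-2.4, -1.1, 5.0]
opening: 0.0298
time_s: 25.3
ee_pos: [0.5191, 0.0123, 0.205]
ee_rot: [2.453, 1.02, -1.014]
force: [-0.1, -0.2, -1.5]
opening: 0.0298
[ 0.81 -0.03 -0.52  2.18 -1.01  0.85  0.17]
turn [ 0.3 -0.   0. ] shift after turn [-10.  -12.9  10. ] pos [0.5191 0.0123 0.205 ] t 25.3 open 0.0298
```

View pics/s9c.png

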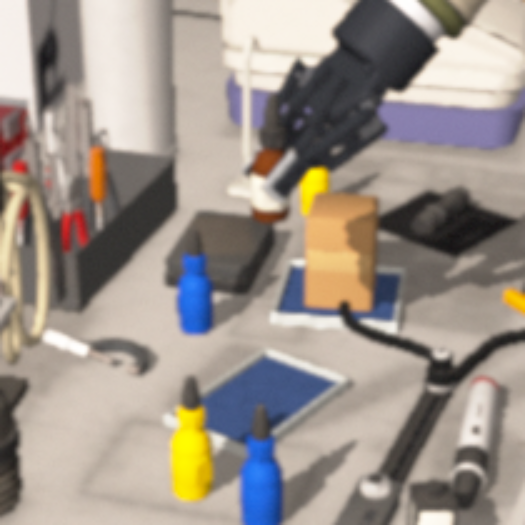

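The bottle is held upright between the fingers at (268,185), clear of everything. Carrying it to the dish.

```bash
python3 -m pendant '[[3.5,-6,-3.5,0,0,0,20],[8,-12,-8,0,0,0,20],[12,-18,-12,0,0,0,20],[16,-23,-16,0,0,0,20],[16,-23,-16,0,0,0,20],[16,-23,-16,0,0,0,20],[16,-23,-16,0,0,0,20],[16,-23,-16,0,0,0,20],[16,-23,-16,0,0,0,20],[12,-18,-12,0,0,0,20],[8,-12,-8,0,0,0,20],[0,0,0,0,0,0,20]]'
python3 -c "
from h import *
print(r.observe()['q'].round(2))
R=down(-45,45)
plan(np.array([.508,.353,.205]),R)"
```

```text
time_s: 26.55
ee_pos: [0.5103, 0.3, 0.2025]
ee_rot: [2.45, 1.03, -1.018]
force: [-0.3, -0.5, -1.2]
opening: 0.0301
[ 0.54 -0.06 -0.98  2.2  -0.94  0.35 -0.45]
turn [0.3 0.  0.5] shift after turn [ 23.6 -39.1 -27.1] pos [0.5103 0.3    0.2025] t 26.55 open 0.0301
```

```bash
python3 - <<'E'
from h import *
from scipy.optimize import least_squares
def fit(c,box,n):
    b=cv2.morphologyEx(bluemask(c,box),cv2.MORPH_CLOSE,np.ones((5,5))); m,h=blobrect(c,b,.005,n); h=h.reshape(-1,2)
    print(n,least_squares(lambda p:np.hypot(*(h-p[:2]).T)-p[2],[508,350,55],loss='soft_l1').x)
fit(load('wrist'),(40,20,180,105),'w7')
fit(load('side'),(180,320,280,395),'side')
shot('top'); c=shot('wrist','w10.png')
fit(load('top'),(160,210,215,265),'top')
E
python3 -m pendant '[[8,-12,-9,0.3,0,0.5,20],[8,-12,-9,0,0,0,20],[5,-9,-6,0,0,0,20],[2.6,-6,-3,0,0,0,20],[0,0,0,0,0,0,20],[0,0,0,0,0,0,20]]'
python3 -c "
from h import *
R=down(-45,45)
plan(np.array([.508,.353,.100]),R)"
```

```text
w7 3807 [508.9 355.2] [103.4 101.5] 25.5 circ [array([508.6, 353.7]), np.float64(53.3)]
w7 [508.80372455 355.51297387  51.54815232]
side 2019 [507.9 350.5] [103.3  94.7] 20.8 circ [array([507.5, 350.6]), np.float64(52.0)]
side [507.4721215  350.41857329  50.04390939]
top 293 [517.6 383.4] [37.5 99.4] 73.0 circ [array([512.6, 367.1]), np.float64(49.8)]
top [507.53879366 351.28359165  52.00148686]
time_s: 27.25
ee_pos: [0.5104, 0.3483, 0.2051]
ee_rot: [2.461, 1.009, -1.02]
force: [-0.4, -1.6, -1.0]
opening: 0.0297
turn [-0.2  0.1 -0.3] shift after turn [75.4 -5.  73.1] pos [0.5104 0.3483 0.2051] t 27.25 open 0.0297
```

```bash
python3 -m pendant '[[8,-5.4,5,0,0,0,20],[15,0,15,0,0,0,20],[18,0,18,0,0,0,20],[18,0,18,0,0,0,20],[18,0,18,0,0,0,20],[14,0,14,0,0,0,20],[8,0,8,0,0,0,20],[0,0,0,0,0,0,20],[0,0,0,0,0,0,20]]'
python3 -c "
from h import *
print(r.observe()['q'].round(2))
R=down(-45,45)
plan(np.array([.5085,.354,.042]),R); shot('side','s11.png')
a=cv2.imread('pics/s11.png');cv2.imwrite('pics/s11c.png',cv2.resize(a[200:420,150:350],None,fx=2.5,fy=2.5))"
```

```text
time_s: 28.15
ee_pos: [0.5072, 0.3538, 0.1171]
ee_rot: [2.442, 1.024, -1.049]
force: [-0.8, 0.2, -0.7]
opening: 0.0299
[-0.09  0.16 -0.55  2.22 -1.08  0.07 -0.33]
turn [-0.3  1.2  0.6] shift after turn [53.9  0.8 52.3] pos [0.5072 0.3538 0.1171] t 28.15 open 0.0299
```

View pics/s11c.png

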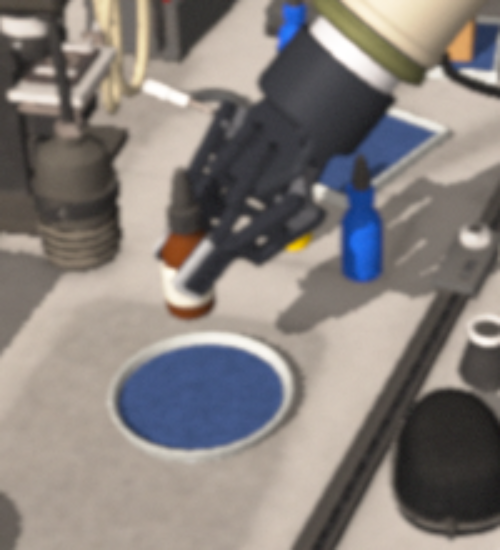

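```bash
python3 -m pendant '[[8,0,8,-0.3,1.2,0.6,20],[12,0.5,12,0,0,0,20],[12,0,12,0,0,0,20],[8,0,8,0,0,0,20],[0,0,0,0,0,0,20],[0,0,0,0,0,0,20]]'
python3 -c "
from h import *
print(r.observe()['q'].round(2))
R=down(-45,45)
plan(np.array([.5085,.354,.042]),R)
print(Ro.from_rotvec(r.observe()['ee_rot']).apply([0,1,0]))"
```

```text
time_s: 28.8
ee_pos: [0.5139, 0.3491, 0.0897]
ee_rot: [2.414, 1.027, -1.083]
force: [-0.7, 0.7, -0.1]
opening: 0.0299
[-0.13  0.22 -0.48  2.21 -1.27  0.07 -0.1 ]
turn [-0.1  2.9  1.1] shift after turn [33.4 -7.3 33.9] pos [0.5139 0.3491 0.0897] t 28.8 open 0.0299
[ 0.71561083 -0.69832285 -0.01569503]
```

```bash
python3 -m pendant '[[-10,0,-10,0,0,0,20],[-20,0,-20,0,0,0,20],[-15,0,-15,0,1,0.5,20],[0,-3,0,4.4,0.5,4.4,20],[0,-3,0,4.4,0,4.4,20],[0,0,0,4.4,0,4.4,20],[0,0,0,4.4,0,4.4,20],[0,0,0,0,0,0,20],[0,0,0,0,0,0,20]]'
python3 -c "
from h import *
print(r.observe()['q'].round(2))
R=down(-70,45)
plan(np.array([.5085,.354,.15]),R)
print(Ro.from_rotvec(r.observe()['ee_rot']).apply([0,1,0]))"
```

```text
time_s: 29.7
ee_pos: [0.5126, 0.3455, 0.132]
ee_rot: [2.485, 0.855, -1.127]
force: [-1.1, -0.3, -0.8]
opening: 0.03
[-1.09  0.07  0.43  2.24 -0.16  0.12 -1.41]
turn [13.8  3.9 12. ] shift after turn [-13.4  -9.4 -12. ] pos [0.5126 0.3455 0.132 ] t 29.7 open 0.03
[ 0.61911186 -0.78522128  0.01131569]
```

```bash
python3 -m pendant '[[0,0,0,0,2,0,20],[0,0,0,0,1.9,0,20],[0,0,0,0,0,0,20],[0,0,0,0,0,0,20]]'
python3 -c "
from h import *
print(r.observe()['q'].round(2))
R=down(-52,45)
plan(np.array([.5085,.354,.132]),R)
print(Ro.from_rotvec(r.observe()['ee_rot']).apply([0,1,0]))"
```

```text
time_s: 30.1
ee_pos: [0.515, 0.3436, 0.1365]
ee_rot: [2.521, 0.865, -1.076]
force: [0.3, -0.2, -0.8]
opening: 0.03
[-1.2   0.06  0.55  2.27 -0.43  0.07 -1.15]
turn [ 0.5  1.4 -0.3] shift after turn [  4.1 -12.2   2.2] pos [0.515  0.3436 0.1365] t 30.1 open 0.03
[ 0.61732455 -0.7866409   0.01031947]
```

```bash
python3 -m pendant '[[-15,0,-15,0,0,0,20],[-20,0,-20,0,0,0,20],[0,0,0,3.5,0,3.5,20],[0,0,0,3.5,0,3.5,20],[0,0,0,3.5,0,3.5,20],[0,0,0,3.5,0,3.5,20],[0,0,0,3.5,0,3.5,20],[0,0,0,3.5,0,3.5,20],[0,0,0,3.5,0,3.5,20],[0,0,0,3.5,0,3.5,20],[0,0,0,3.5,0,3.5,20],[0,0,0,0,0,0,20]]'
cat > st.py <<'E'
import sys
from h import *
s=r.observe(); print(s['q'].round(2)); R=Ro.from_rotvec(s['ee_rot']); x,y=R.apply([1,0,0]),R.apply([0,1,0])
print('yaw',np.degrees(np.arctan2(y[1],y[0])).round(1),'tilt',np.degrees(np.arccos(-x[2])).round(1),'jaw z',y[2].round(3))
a=[float(v) for v in sys.argv[1:]]
plan(a[:3],down(a[3],45))
E
python3 st.py .5085 .354 .18 -100
```

```text
time_s: 31.3
ee_pos: [0.5096, 0.349, 0.1475]
ee_rot: [2.723, 0.33, -1.238]
force: [0.1, -0.0, -0.7]
opening: 0.03
[-2.09  0.26  1.32  2.2   0.5   0.32 -2.59]
yaw -75.4 tilt 40.9 jaw z 0.03
turn [19.1  3.7 15.5] shift after turn [-24.4  -4.8 -21.6] pos [0.5096 0.349  0.1475] t 31.3 open 0.03
```

```bash
cat > kin.py <<'E'
from h import *
from scipy.optimize import least_squares
import itertools
D=[([1.19636731,.33269276,-.06466002,1.46072359,.02161023,1.34986703,-.08846899],[.21527749,-.58649467,.24773163],[2.03015579,.36191686,-2.03064446]),
([.81,.23,-.66,1.65,.15,1.31,.35],[.5225,-.1728,.2409],[1.045,1.302,-1.043]),
([.61,.17,-.53,1.71,.09,1.29,-1.5],[.5164,-.1131,.2352],[2.219,.006,-2.218]),
([.47,-.5,-.51,2.42,-.46,.44,-1.29],[.473,.0066,.2351],[2.88,.018,-1.239]),
([.22,-.28,.19,2.22,-.8,.97,-.08],[.4633,-.0407,.2802],[2.527,.912,-1.055]),
([.82,.34,-.56,2.27,-1.26,.54,.64],[.5183,.0124,.0421],[2.454,1.023,-1.018]),
([.54,-.06,-.98,2.2,-.94,.35,-.45],[.5103,.3,.2025],[2.45,1.03,-1.018]),
([-.13,.22,-.48,2.21,-1.27,.07,-.1],[.5139,.3491,.0897],[2.414,1.027,-1.083]),
([-1.2,.06,.55,2.27,-.43,.07,-1.15],[.515,.3436,.1365],[2.521,.865,-1.076]),
([-2.09,.26,1.32,2.2,.5,.32,-2.59],[.5096,.349,.1475],[2.723,.33,-1.238])]
def fk(q,p,s):
    a1,d1,a2,L1,a3,L2,L3,c7=p; R=Ro.from_euler('z',s[0]*q[0]); x=R.apply([a1,0,d1])
    R=R*Ro.from_euler('y',q[1])*Ro.from_euler('z',s[1]*q[2]); x=x+R.apply([a2,0,L1])
    R=R*Ro.from_euler('y',q[3])*Ro.from_euler('z',s[2]*q[4]); x=x+R.apply([a3,0,L2])
    R=R*Ro.from_euler('y',q[5])*Ro.from_euler('z',s[3]*q[6]+c7); x=x+R.apply([0,0,L3])
    return x,R*Ro.from_matrix([[0,0,-1],[0,1,0],[1,0,0]])
if __name__=='__main__':
    best=None
    for s in itertools.product((1,-1),repeat=4):
      for c in(0,1.57,3.14,-1.57):
        def f(p):
            o=[]
            for q,x,w in D:
                X,R=fk(q,p,s); o+=list((X-x)*5)+list((R.inv()*Ro.from_rotvec(w)).as_rotvec())
            return o
        g=least_squares(f,[0,.35,0,.4,0,.4,.2,c],max_nfev=60)
        if best is None or g.cost<best[0]: best=(g.cost,s,g.x,np.array(g.fun).reshape(-1,6))
    print(best[:2],best[2].round(4)); print(best[3].round(3)[:,:])
    np.savez('kin.npz',s=best[1],p=best[2])
E
python3 kin.py
```

```text
(np.float64(0.1536520957439107), (-1, -1, -1, -1)) [ 0.0021  0.2463  0.0044  0.425  -0.0345  0.4682  0.3221  1.5699]
[[ 0.179  0.159  0.037  0.001  0.    -0.   ]
 [ 0.04   0.207  0.048  0.005  0.003  0.004]
 [ 0.027  0.211  0.043  0.005  0.005 -0.   ]
 [ 0.063  0.153  0.013  0.003  0.008  0.001]
 [ 0.018  0.105 -0.013 -0.004  0.     0.004]
 [ 0.051  0.015 -0.043 -0.004 -0.005 -0.002]
 [ 0.061  0.044 -0.019 -0.008 -0.001 -0.006]
 [-0.018  0.027 -0.053 -0.002  0.001 -0.   ]
 [-0.116  0.109  0.019 -0.004  0.004  0.004]
 [-0.244  0.118 -0.032  0.006  0.002 -0.005]]
```

```bash
sed -i 's/a1,d1,a2,L1,a3,L2,L3,c7=p;/a1,d1,a2,L1,a3,L2,L3,c7,b1,b2,b3,b4,a4=p;/; s/\[a1,0,d1\]/[a1,b1,d1]/; s/\[a2,0,L1\]/[a2,b2,L1]/; s/\[a3,0,L2\]/[a3,b3,L2]/; s/x+R.apply(\[0,0,L3\])/x+R.apply([0,0,L3])/; s/,.2,c\]/,.2,c,0,0,0,0,0]/; s/(R\*|)R=R\*Ro.from_euler(.y.,q\[5\])/&/' kin.py
sed -i "s/    R=R\*Ro.from_euler('y',q\[5\])\*Ro.from_euler/    R=R*Ro.from_euler('y',q[5]); x=x+R.apply([a4,b4,0]); R=R*Ro.from_euler/" kin.py
python3 kin.py
```

```text
(np.float64(0.0006321067491102635), (-1, -1, -1, -1)) [-1.50000e-03  2.60200e-01  6.10000e-03  4.43900e-01 -1.40000e-03
  4.87800e-01  3.23500e-01  1.56990e+00 -2.19000e-02 -2.24000e-02
 -1.07919e+01  1.07905e+01  1.30000e-03]
[[-0.     0.002  0.001  0.001  0.    -0.   ]
 [-0.002  0.005  0.     0.005  0.003  0.004]
 [ 0.001  0.001  0.002  0.005  0.005 -0.   ]
 [-0.006  0.002 -0.003  0.003  0.008  0.001]
 [ 0.005  0.003 -0.003 -0.004  0.     0.004]
 [ 0.014 -0.003  0.008 -0.004 -0.005 -0.002]
 [ 0.006 -0.009 -0.003 -0.008 -0.001 -0.006]
 [-0.007 -0.009 -0.003 -0.002  0.001 -0.   ]
 [-0.006  0.002 -0.004 -0.004  0.004  0.004]
 [ 0.01   0.001  0.004  0.006  0.002 -0.005]]
```

```bash
cat > ik.py <<'E'
from kin import *
K=np.load('kin.npz'); P,S=K['p'],tuple(K['s'])
lo=np.array([-2.6,-.5,-1.47,.16,-1.27,.06,-2.6]);hi=np.array([2.6,2.12,1.34,2.42,4.41,2.06,2.6])
def ik(x,R,q0,w=.003):
    m=(lo+hi)/2; h=(hi-lo)/2-.06
    def f(q):
        X,Q=fk(q,P,S); u=(q-m)/h
        return np.r_[(X-x)*20,(Q.inv()*R).as_rotvec()*10,w*u]
    g=least_squares(f,np.clip(q0,lo+.07,hi-.07),bounds=(lo+.05,hi-.05),max_nfev=80)
    X,Q=fk(g.x,P,S); return g.x,np.linalg.norm(X-x),np.degrees(np.linalg.norm((Q.inv()*R).as_rotvec()))
def marg(q): return np.min(np.minimum(q-lo,hi-q))
E
python3 - <<'E'
from ik import *
rng=np.random.default_rng(0)
for z in(.05,.15):
  for yaw in range(-180,180,20):
    best=None
    for k in range(12):
        q,e,a=ik(np.array([.5085,.354,z]),down(yaw,45),rng.uniform(lo,hi))
        if e<.004 and a<1 and (best is None or marg(q)>best[0]): best=(marg(q),q)
    if best: print(z,yaw,round(best[0],2),best[1].round(2))
E
```

```text
0.05 -180 0.37 [-0.9   0.91 -0.02  1.2   0.46  1.69  2.12]
0.05 -160 0.4 [-0.65  0.86 -0.5   1.39  0.91  1.66  2.13]
0.05 -140 0.39 [-0.44  0.86 -0.83  1.6   1.24  1.62  2.21]
0.05 -120 0.26 [-0.22  0.88 -1.07  1.82  1.52  1.56  2.34]
0.05 -100 0.12 [-0.54  0.49 -0.56  2.04  1.41  0.98  2.48]
0.05 -80 0.17 [-1.62  0.41  0.75  2.25  1.54  0.27  2.42]
0.05 -60 0.15 [-0.27  0.32 -0.52  2.27  2.18  0.34  2.45]
0.05 -40 0.12 [-1.34  0.4   0.84  2.3   4.2   0.51  0.59]
0.05 -20 0.12 [ 0.52  0.64 -1.05  2.1  -0.38  0.18 -0.27]
0.05 0 0.31 [ 0.02  0.51 -0.39  1.94 -0.96  0.69  0.45]
0.05 20 0.7 [ 0.29  0.76 -0.77  1.71 -0.37  0.88  0.26]
0.05 40 0.85 [ 0.05  0.81 -0.54  1.49 -0.39  1.21  0.49]
0.05 60 0.59 [ 0.08  1.02 -0.8   1.26 -0.02  1.47  0.49]
0.05 80 0.35 [-0.27  1.   -0.35  1.08 -0.21  1.71  0.87]
0.05 100 0.18 [-0.4   1.07 -0.32  0.93 -0.06  1.88  1.09]
0.05 120 0.09 [-0.66  1.09  0.04  0.87 -0.11  1.97  1.47]
0.05 140 0.12 [-0.78  1.08  0.11  0.9   0.03  1.94  1.75]
0.05 160 0.22 [-0.88  1.01  0.1   1.02  0.22  1.84  1.98]
0.15 -180 0.28 [-1.04  0.81  0.22  1.17  0.34  1.78  2.27]
0.15 -160 0.34 [-0.74  0.71 -0.36  1.36  0.79  1.71  2.26]
0.15 -140 0.25 [-0.47  0.67 -0.78  1.57  1.1   1.65  2.35]
0.15 -120 0.05 [-0.55  0.46 -0.61  1.8   1.1   1.31  2.55]
0.15 -40 0.14 [-0.27  0.09 -0.3   2.21 -1.13  0.21 -0.22]
0.15 -20 0.3 [ 0.19  0.23 -0.64  2.08 -0.97  0.5   0.04]
0.15 0 0.53 [ 0.46  0.48 -0.93  1.89 -0.54  0.72  0.02]
0.15 20 0.66 [ 0.12  0.52 -0.53  1.69 -0.61  1.07  0.31]
0.15 40 0.74 [ 0.15  0.72 -0.7   1.46 -0.33  1.32  0.35]
0.15 60 0.47 [ 0.04  0.86 -0.71  1.23 -0.17  1.59  0.49]
0.15 80 0.23 [-0.17  0.93 -0.56  1.03 -0.12  1.83  0.73]
0.15 100 0.05 [-0.42  0.96 -0.27  0.89 -0.13  2.01  1.07]
0.15 160 0.1 [-0.89  0.91  0.13  0.98  0.23  1.96  2.03]
```

```bash
python3 -m pendant '[[-18,0,-18,0,0,0,20],[-18,0,-18,0,0,0,20],[0,0,0,-3.5,0,-3.5,20],[0,0,0,-3.5,0,-3.5,20],[0,0,0,-3.5,0,-3.5,20],[0,0,0,-3.5,0,-3.5,20],[0,0,0,-3.5,0,-3.5,20],[0,0,0,-3.5,0,-3.5,20],[0,0,0,0,0,0,20]]'
python3 st.py .5085 .34 .2 0
```

```text
time_s: 32.2
ee_pos: [0.5228, 0.3523, 0.1907]
ee_rot: [2.455, 0.892, -1.168]
force: [0.2, 0.5, -2.1]
opening: 0.0299
[-2.   -0.15  1.33  2.16  0.27  0.34 -1.73]
yaw -50.4 tilt 39.4 jaw z -0.012
turn [-37.8   5.  -33.4] shift after turn [-15.3 -14.3   2.1] pos [0.5228 0.3523 0.1907] t 32.2 open 0.0299
```

```bash
python3 -m pendant '[[0,0,0,-4.7,0.6,-4.2,20],[0,0,0,-4.7,0.6,-4.2,20],[0,0,0,-4.7,0.6,-4.2,20],[0,0,0,-4.7,0.6,-4.2,20],[0,0,0,-4.7,0.6,-4.2,20],[0,0,0,-4.7,0.6,-4.2,20],[0,0,0,0,0,0,20]]'
python3 st.py .5085 .34 .2 0
```

```text
time_s: 32.9
ee_pos: [0.5117, 0.3385, 0.1773]
ee_rot: [2.198, 1.198, -1.117]
force: [0.5, -0.9, -1.6]
opening: 0.0296
[-1.68  0.1   1.26  2.12 -0.86  0.58 -0.41]
yaw -33.7 tilt 37.0 jaw z -0.03
turn [-26.5   7.3 -20.9] shift after turn [-15.   -3.2 -17.1] pos [0.5117 0.3385 0.1773] t 32.9 open 0.0296
```

```bash
python3 -m pendant '[[-8,0,-8,-1,1.5,0,20],[-8,0,-8,-1,1.5,0,20],[0,0,0,0,1.5,0,20],[0,0,0,0,1.5,0,20],[0,0,0,0,0,0,20],[0,0,0,0,0,0,20]]'
python3 st.py .5085 .34 .2 -34
```

```text
time_s: 33.5
ee_pos: [0.5119, 0.3441, 0.2007]
ee_rot: [2.254, 1.258, -0.983]
force: [-0.5, 0.5, -1.5]
opening: 0.0296
[-1.75 -0.08  1.28  2.17 -0.76  0.45 -0.4 ]
yaw -31.9 tilt 43.2 jaw z -0.011
turn [1.  1.8 1.9] shift after turn [-3.3 -0.5  4.2] pos [0.5119 0.3441 0.2007] t 33.5 open 0.0296
```

```bash
python3 - <<'E'
from ik import *
q=r.observe()['q']
for z in (.2,.06):
  for yaw in (-30,-20,-10,0,10,20):
    a=ik(np.array([.5085,.354,z]),down(yaw,45),q,w=.0005); print(z,yaw,a[0].round(2),round(a[1]*1000,1),round(a[2],1))
E
```

```text
0.2 -30 [-1.74 -0.06  1.27  2.18 -0.91  0.45 -0.25] 0.0 0.0
0.2 -20 [-1.4   0.12  1.05  2.11 -1.15  0.73  0.08] 0.0 0.0
0.2 -10 [-1.18  0.22  0.9   2.03 -1.17  0.94  0.23] 0.0 0.0
0.2 0 [-1.08  0.32  0.87  1.93 -1.18  1.14  0.36] 0.0 0.0
0.2 10 [-1.03  0.44  0.88  1.83 -1.18  1.32  0.48] 0.0 0.0
0.2 20 [-0.97  0.53  0.86  1.72 -1.17  1.48  0.59] 0.0 0.0
0.06 -30 [ 0.37  0.46 -0.91  2.17 -1.22  0.11  0.29] 2.5 0.4
0.06 -20 [ 0.14  0.42 -0.6   2.11 -1.22  0.36  0.4 ] 0.0 0.0
0.06 -10 [-0.16  0.41 -0.22  2.05 -1.21  0.62  0.48] 0.0 0.0
0.06 0 [-0.4   0.46  0.08  1.96 -1.19  0.85  0.57] 0.0 0.0
0.06 10 [-0.49  0.53  0.21  1.87 -1.13  1.02  0.63] 0.0 0.0
0.06 20 [-0.7   0.64  0.49  1.77 -1.17  1.25  0.75] 0.0 0.0
```

```bash
python3 -m pendant '[[0,0,0,-2.7,0.9,-2.7,20],[0,0,0,-2.7,0.9,-2.7,20],[0,0,0,-2.7,0,-2.7,20],[0,0,0,-2.7,0,-2.7,20],[0,0,0,-2.7,0,-2.7,20],[0,0,0,-2.7,0,-2.7,20],[0,0,0,-2.7,0,-2.7,20],[0,0,0,-2.7,0,-2.7,20],[0,0,0,-2.7,0,-2.7,20],[0,0,0,0,0,0,20],[0,0,0,0,0,0,20]]'
python3 st.py .5085 .354 .2 3
```

```text
time_s: 34.6
ee_pos: [0.5115, 0.3429, 0.1985]
ee_rot: [1.729, 1.791, -0.735]
force: [-0.4, 0.1, 0.5]
opening: 0.0303
[-1.13  0.41  0.99  1.91 -1.23  1.26  0.42]
yaw 1.6 tilt 44.9 jaw z -0.017
turn [-1.6  0.1 -0.3] shift after turn [ 6.9 -2.5 -9. ] pos [0.5115 0.3429 0.1985] t 34.6 open 0.0303
```

```bash
python3 -m pendant '[[4,-2.5,-4,-0.8,0,-0.2,20],[8,0,0,-0.8,0,-0.1,20],[15,0,15,0,0,0,20],[17,0,17,0,0,0,20],[17,0,17,0,0,0,20],[15,0,15,0,0,0,20],[10,0,10,0,0,0,20],[5,0,5,0,0,0,20],[0,0,0,0,0,0,20],[0,0,0,0,0,0,20]]'
python3 st.py .508 .354 .0425 3;python3 -c "
from h import *
shot('side','s12.png')
a=cv2.imread('pics/s12.png');cv2.imwrite('pics/s12c.png',cv2.resize(a[200:420,150:350],None,fx=2.5,fy=2.5))"
```

```text
time_s: 35.6
ee_pos: [0.5087, 0.3552, 0.0825]
ee_rot: [1.706, 1.801, -0.702]
force: [-0.1, 0.4, -1.2]
opening: 0.0299
[-0.69  0.48  0.44  1.95 -1.26  1.02  0.61]
yaw 3.1 tilt 45.1 jaw z 0.002
turn [ 0.2 -0.1  0. ] shift after turn [27.5 -0.8 29.1] pos [0.5087 0.3552 0.0825] t 35.6 open 0.0299
```

View pics/s12c.png

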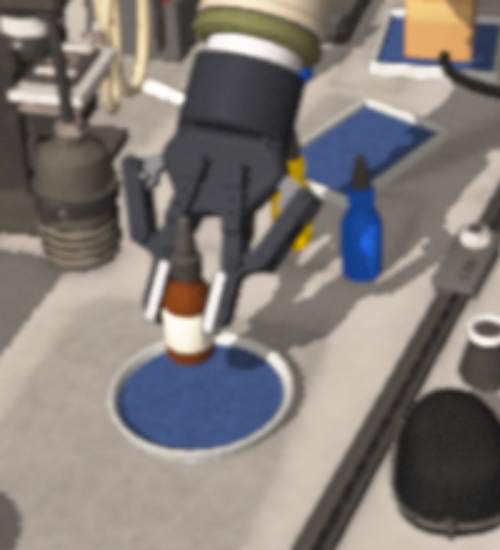

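The bottle is upright above the dish at about (188,320) in the crop. That was my last viewable picture, so I'll rely on numbers from here.

```bash
python3 -m pendant '[[12,-0.8,12,0,0,0,20],[9,0,10,0,0,0,20],[3,0,3.5,0,0,0,20],[0,0,0,0,0,0,20],[0,0,0,0,0,0,20],[0,0,0,0,0,0,20]]'
python3 st.py .508 .354 .0425 3
```

```text
time_s: 36.25
ee_pos: [0.5086, 0.354, 0.048]
ee_rot: [1.706, 1.8, -0.701]
force: [-0.1, 0.3, -0.7]
opening: 0.0301
[-0.56  0.52  0.28  1.95 -1.26  0.95  0.66]
yaw 3.1 tilt 45.1 jaw z 0.003
turn [ 0.2 -0.1 -0. ] shift after turn [ 3.9 -0.6  3.9] pos [0.5086 0.354  0.048 ] t 36.25 open 0.0301
```

```bash
python3 -m pendant '[[2,-0.5,2,0,0,0,20],[1.5,0,1.5,0,0,0,20],[0,0,0,0,0,0,20],[0,0,0,0,0,0,20]]'
python3 -m pendant '[[0.7,0,0.7,0,0,0,20],[0,0,0,0,0,0,20],[0,0,0,0,0,0,20]]'
python3 st.py .508 .354 .0425 3
```

```text
time_s: 36.65
ee_pos: [0.5078, 0.3537, 0.0422]
ee_rot: [1.706, 1.801, -0.703]
force: [0.8, -0.2, -0.6]
opening: 0.0297
time_s: 36.95
ee_pos: [0.5079, 0.3539, 0.0421]
ee_rot: [1.707, 1.801, -0.701]
force: [-2.1, -2.9, 6.2]
opening: 0.0297
[-0.53  0.52  0.25  1.95 -1.26  0.94  0.67]
yaw 3.1 tilt 45.2 jaw z 0.002
turn [ 0.2 -0.2 -0. ] shift after turn [-0.2  0.1 -0.3] pos [0.5079 0.3539 0.0421] t 36.95 open 0.0297
```

```bash
python3 -m pendant '[[0,0,0,0,0,0,60],[0,0,0,0,0,0,80],[0,0,0,0,0,0,100],[0,0,0,0,0,0,100],[-10,0,0,0,0,0,100],[-20,0,0,0,0,0,100],[-25,0,0,0,0,0,100],[-25,0,0,0,0,0,100],[-25,0,0,0,0,0,100],[-25,0,0,0,0,0,100],[-25,0,0,0,0,0,100],[-15,0,0,0,0,0,100]]'
python3 st.py .508 .354 .0425 3; cat > meas.py <<'E'
from h import *
def g(W,c,lo,hi,r_=.035):
    k=(W[...,2]>lo)&(W[...,2]<hi)&(np.hypot(W[...,0]-c[0],W[...,1]-c[1])<r_); P=W[k]*1000
    if len(P)<5: print('none'); return
    q=cv2.minAreaRect(P[:,:2].astype(np.float32)); print(lo,len(P),np.round(q[0],1),np.round(q[1],1),round(q[2],1),'zmax',P[:,2].max().round(1))
for n in('top','side','wrist'):
    c=shot(n); W=cloud(c); print(n)
    print(' bottle');[g(W,(.508,.354),a,b) for a,b in((.02,.055),(.07,.09),(.095,.12))]
    print(' carton');g(W,(.523,-.174),.092,.11,.05)
    print(' head mat');g(W,(.479,-.377),.015,.045,.07)
    print(' yellow');g(W,(.523,.161),.06,.12); print(' blue');g(W,(.461,.179),.06,.12)
E
python3 meas.py
```

```text
time_s: 38.15
ee_pos: [0.5149, 0.2315, 0.163]
ee_rot: [1.709, 1.798, -0.702]
force: [0.2, 1.3, -0.5]
opening: 0.0851
[-0.44  0.31  0.4   1.93 -1.02  1.18  0.54]
yaw 3.0 tilt 45.1 jaw z 0.004
turn [ 0.2 -0.1 -0.2] shift after turn [172.   -0.5  -1.6] pos [0.5149 0.2315 0.163 ] t 38.15 open 0.0851
top
 bottle
0.02 58 [506.4 350.9] [26.3 31.7] 71.8 zmax 54.5
0.07 32 [506.  351.1] [14.8 18.5] 42.6 zmax 89.7
0.095 21 [507.2 352.2] [11.  10.3] 28.7 zmax 110.5
 carton
0.092 580 [ 520.7 -175.5] [62.6 60.3] 12.3 zmax 108.2
 head mat
0.015 294 [ 478.8 -379.3] [95.2 26.8] 74.6 zmax 37.8
 yellow
none
 blue
0.06 25 [456.5 177.1] [ 6.2 19. ] 28.5 zmax 90.5
side
 bottle
0.02 374 [503.4 362.5] [32.3 21. ] 31.0 zmax 55.0
0.07 139 [506.3 358.3] [19.1 14.8] 22.8 zmax 89.9
0.095 59 [506.7 357.1] [ 8.3 10.8] 86.3 zmax 109.1
 carton
0.092 364 [ 520.9 -174.2] [61.8 72. ] 13.0 zmax 103.0
 head mat
0.015 187 [ 476.4 -377.7] [102.9  23.4] 76.2 zmax 34.5
 yellow
0.06 182 [523.2 167.8] [19.5 16.8] 17.2 zmax 104.7
 blue
0.06 189 [460.6 185.7] [19.9 17. ] 22.3 zmax 103.7
wrist
 bottle
0.02 979 [509.8 351.1] [33.3 24.2] 5.1 zmax 55.0
0.07 530 [510.5 352.6] [19.9 16.1] 4.0 zmax 90.0
0.095 265 [510.7 353.4] [10.9  9.6] 27.6 zmax 107.5
 carton
none
 head mat
none
 yellow
none
 blue
none
```

```bash
python3 -m pendant '[[-20,0,-20,0,0,0,100],[-28,0,-28,0,0,0,100],[-10,0,-10,0,-5,0,100],[0,0,0,0,-6,0,100],[0,0,0,0,-6,0,100],[0,0,0,0,-6,0,100],[0,0,0,0,-6,0,100],[0,0,0,0,-6,0,100],[0,0,0,0,-6,0,100],[0,0,0,0,-4,0,100],[0,0,0,0,0,0,100]]'
python3 st.py .479 -.379 .2 -15; python3 -c "
from h import *
plan([.479,-.379,.2],down(-15))"
```

```text
time_s: 39.4
ee_pos: [0.5122, 0.2371, 0.2418]
ee_rot: [1.164, 1.238, -1.164]
force: [0.6, -0.8, -0.8]
opening: 0.0852
[-0.82  0.2   0.36  1.65 -0.07  1.3  -0.39]
yaw 3.5 tilt 0.0 jaw z 0.0
turn [17.6 44.6  7.3] shift after turn [-397.4  127.4  456.4] pos [0.5122 0.2371 0.2418] t 39.4 open 0.0852
turn [18.5 -0.   0. ] shift after turn [ 41.8 127.4 603.7] pos [0.5122 0.2371 0.2418] t 39.4 open 0.0852
```

```bash
python3 -m pendant '[[0,0,0,6.2,0,0,100],[0,0,0,6.2,0,0,100],[0,0,0,6.1,0,0,100],[0,9,43,0,0,0,60],[0,9,43,0,0,0,60],[0,9,43,0,0,0,60],[0,9,43,0,0,0,60],[0,9,43,0,0,0,60],[0,9,43,0,0,0,60],[0,9,43,0,0,0,60],[0,9,43,0,0,0,60],[0,9,43,0,0,0,60]]'
python3 -m pendant '[[0,9,43,0,0,0,60],[0,9,43,0,0,0,60],[0,9,43,0,0,0,60],[0,9,30,0,0,0,60],[0,5,20,0,0,0,60],[0,0,0,0,0,0,60],[0,0,0,0,0,0,60]]'
python3 -c "
from h import *
plan([.479,-.379,.1],down(-15))"
```

```text
time_s: 40.6
ee_pos: [0.4887, -0.1628, 0.2419]
ee_rot: [1.409, 1.072, -1.4]
force: [1.0, -0.1, -0.6]
opening: 0.0512
time_s: 41.3
ee_pos: [0.4811, -0.3448, 0.2413]
ee_rot: [1.409, 1.071, -1.402]
force: [-0.2, 0.5, -0.3]
opening: 0.0512
turn [-0.4 -0.2 -0.1] shift after turn [141.3   6.9  33.6] pos [ 0.4811 -0.3448  0.2413] t 41.3 open 0.0512
```

```bash
python3 -m pendant '[[10,4,18,-0.4,-0.2,-0.1,60],[25,2.9,15.6,0,0,0,60],[30,0,0,0,0,0,60],[30,0,0,0,0,0,60],[30,0,0,0,0,0,60],[16,0,0,0,0,0,60],[0,0,0,0,0,0,60],[0,0,0,0,0,0,60]]'
python3 -c "
from h import *
plan([.479,-.379,.0265],down(-15))"
```

```text
time_s: 42.1
ee_pos: [0.4799, -0.379, 0.1021]
ee_rot: [1.398, 1.073, -1.399]
force: [0.6, 0.8, 0.7]
opening: 0.051
turn [ 0.1  0.1 -0. ] shift after turn [75.6 -0.8  0.3] pos [ 0.4799 -0.379   0.1021] t 42.1 open 0.051
```

```bash
python3 -m pendant '[[25,-0.8,0,0,0,0,60],[25,0,0,0,0,0,60],[15,0,0,0,0,0,60],[8,0,0,0,0,0,60],[2.5,0,0,0,0,0,60],[0,0,0,0,0,0,60],[0,0,0,0,0,0,0],[0,0,0,0,0,0,0],[0,0,0,0,0,0,0],[0,0,0,0,0,0,0],[0,0,0,0,0,0,0],[0,0,0,0,0,0,0]]' 40; python3 -m pendant '[[-10,0,0,0,0,0,0],[-20,0,0,0,0,0,0],[-30,0,0,0,0,0,0],[-30,0,0,0,0,0,0],[-30,0,0,0,0,0,0],[-30,0,0,0,0,0,0],[-25,0,0,0,0,0,0],[0,0,0,0,0,0,0]]'
python3 - <<'E'
from h import *
c=load('top') if 0 else shot('top')
b=cv2.morphologyEx(bluemask(c,(274,205,340,258)),cv2.MORPH_CLOSE,np.ones((3,3))); blobrect(c,b,.005,'oblong top')
c=shot('side'); b=cv2.morphologyEx(bluemask(c,(255,242,330,280)),cv2.MORPH_CLOSE,np.ones((3,3))); blobrect(c,b,.005,'oblong side')
plan([.5245,.034,.2],down(-15.2))
E
```

```text
time_s: 43.3
ee_pos: [0.479, -0.3794, 0.0265]
ee_rot: [1.398, 1.072, -1.399]
force: [-0.3, 0.0, 5.8]
opening: 0.0231
time_s: 44.1
ee_pos: [0.4794, -0.3801, 0.2046]
ee_rot: [1.399, 1.068, -1.397]
force: [0.1, -0.4, -0.5]
opening: 0.0227
oblong top 1413 [524.5  33.4] [128.7  78.8] 74.9 circ [array([524.4,  33.5]), np.float64(73.6)]
oblong side 898 [516.5  33.4] [122.3  90.9] 74.6 circ [array([520.1,  31.9]), np.float64(70.1)]
turn [ 0.2  0.  -0. ] shift after turn [   0.9  -63.9 -410.3] pos [ 0.4786 -0.3787  0.2009] t 44.2 open 0.0228
```

```bash
python3 -m pendant '[[0,-2,-15,0.2,0,0,0],[0,-5,-30,0,0,0,0],[0,-6,-40,0,0,0,0],[0,-6,-40,0,0,0,0],[0,-6,-40,0,0,0,0],[0,-6,-40,0,0,0,0],[0,-6,-40,0,0,0,0],[0,-6,-40,0,0,0,0],[0,-6,-40,0,0,0,0],[0,-6,-30,0,0,0,0],[0,-5,-20,0,0,0,0],[0,0,0,0,0,0,0]]'
python3 -c "
from h import *
plan([.5245,.034,.2],down(-15.2))
c=shot('wrist')
b=cv2.morphologyEx(bluemask(c,(150,0,480,300)),cv2.MORPH_CLOSE,np.ones((5,5))); blobrect(c,b,.005,'oblong wrist')"
```

```text
time_s: 45.4
ee_pos: [0.518, 0.0024, 0.1988]
ee_rot: [1.396, 1.076, -1.4]
force: [0.5, 0.9, -0.1]
opening: 0.0226
turn [0.3 0.1 0.1] shift after turn [ -1.2  -2.  -32.2] pos [0.518  0.0024 0.1988] t 45.4 open 0.0226
oblong wrist 12452 [524.8  34.5] [130.9  81.5] 74.9 circ [array([524.8,  34.6]), np.float64(76.3)]
```

```bash
python3 -m pendant '[[0,-1,-15,0.3,0,0,0],[10,-1,-17.4,0,0,0,0],[25,0,0,0,0,0,0],[30,0,0,0,0,0,0],[30,0,0,0,0,0,0],[25,0,0,0,0,0,0],[15,0,0,0,0,0,0],[0,0,0,0,0,0,0],[0,0,0,0,0,0,0]]'
python3 -c "
from h import *
plan([.5247,.0342,.0295],down(-15.1))"
```

```text
time_s: 46.35
ee_pos: [0.5256, 0.0302, 0.0655]
ee_rot: [1.404, 1.068, -1.406]
force: [0.2, -0.0, -0.6]
opening: 0.0229
turn [-0.4  0.1  0. ] shift after turn [36.  -1.9 -3.6] pos [0.5256 0.0302 0.0655] t 46.35 open 0.0229
```

```bash
python3 -m pendant '[[15,-1.9,-3.6,-0.4,0,0,0],[15,0,0,0,0,0,0],[5,0,0,0,0,0,0],[0,0,0,0,0,0,0],[1.5,0,0,0,0,0,0],[0,0,0,0,0,0,0],[0,0,0,0,0,0,0]]'
python3 -c "
from h import *
plan([.5247,.0342,.0285],down(-15.1))"
```

```text
time_s: 47.05
ee_pos: [0.5248, 0.0344, 0.0291]
ee_rot: [1.4, 1.072, -1.401]
force: [-1.0, -0.0, -1.0]
opening: 0.0229
turn [ 0.  0. -0.] shift after turn [ 0.6 -0.   0.2] pos [0.5248 0.0344 0.0291] t 47.05 open 0.0229
```

```bash
python3 -m pendant '[[1,0,0,0,0,0,0],[0.5,0,0,0,0,0,0],[0,0,0,0,0,0,0],[0,0,0,0,0,0,0]]'
python3 -m pendant '[[0,0,0,0,0,0,40],[0,0,0,0,0,0,50],[0,0,0,0,0,0,55],[0,0,0,0,0,0,55],[-15,0,0,0,0,0,55],[-30,0,0,0,0,0,55],[-40,0,0,0,0,0,55],[-40,0,0,0,0,0,55],[-40,0,0,0,0,0,55],[-40,0,0,0,0,0,55],[-20,0,0,0,0,0,55],[0,0,0,0,0,0,55]]'
python3 -m pendant '[[0,0,40,0,0,0,55],[0,0,45,0,0,0,55],[0,0,45,0,0,0,55],[0,0,45,0,0,0,55],[0,-35,30,0,0,0,55],[0,-45,0,0,0,0,55],[0,-45,0,0,0,0,55],[0,0,0,0,0,0,55],[0,0,0,0,0,0,55]]'
cat >> meas.py <<'E'
    print(' head oblong');g(W,(.5245,.034),.018,.045,.06); print(' mat anything');g(W,(.478,-.381),.012,.1,.055)
E
python3 meas.py
```

```text
time_s: 47.45
ee_pos: [0.5249, 0.0344, 0.0284]
ee_rot: [1.4, 1.073, -1.401]
force: [-5.6, -0.3, 14.6]
opening: 0.0228
time_s: 48.65
ee_pos: [0.5259, 0.0344, 0.2562]
ee_rot: [1.404, 1.07, -1.396]
force: [-0.2, -0.9, -1.1]
opening: 0.0473
time_s: 49.55
ee_pos: [0.3501, -0.1307, 0.2526]
ee_rot: [1.402, 1.073, -1.398]
force: [-0.4, 0.1, -0.2]
opening: 0.0467
top
 bottle
0.02 59 [506.5 351.1] [27.4 31.5] 70.8 zmax 54.9
0.07 28 [506.2 351.3] [14.6 18.7] 51.4 zmax 87.5
0.095 18 [508.1 352.3] [9.3 8.1] 8.8 zmax 111.8
 carton
0.092 585 [ 520.6 -175.4] [62.3 60.8] 12.4 zmax 107.6
 head mat
none
 yellow
0.06 53 [524.4 162.2] [18.  19.8] 35.6 zmax 104.0
 blue
0.06 56 [461.4 180.1] [18.7 18.7] 24.4 zmax 105.1
 head oblong
0.018 282 [538.1  30.8] [95.5 51.4] 75.4 zmax 39.7
 mat anything
0.012 9 [ 473.3 -407.2] [51. 92.] 76.0 zmax 16.3
side
 bottle
0.02 374 [504.2 361.8] [32.5 20.4] 27.4 zmax 55.0
0.07 141 [506.2 358.8] [19.2 13.2] 23.5 zmax 89.8
0.095 59 [506.5 356.8] [11.   6.7] 22.8 zmax 109.0
 carton
0.092 367 [ 520.7 -174.3] [61.5 69.6] 12.6 zmax 103.4
 head mat
none
 yellow
0.06 179 [523.3 166.3] [18.7 18.7] 23.8 zmax 103.8
 blue
0.06 191 [460.8 185.3] [19.8 15.6] 22.5 zmax 104.6
 head oblong
0.018 338 [523.5  36.1] [100.2  25. ] 75.5 zmax 34.4
 mat anything
none
wrist
 bottle
none
none
none
 carton
0.092 6585 [ 523.  -173.8] [62.8 60.7] 12.6 zmax 100.4
 head mat
none
 yellow
none
 blue
none
 head oblong
0.018 255 [517.7  -6.7] [ 9.3 22.1] 74.4 zmax 30.9
 mat anything
none
```

```bash
python3 -c "
from h import *
W=cloud(load('top')); k=(W[...,2]>.022)&(W[...,2]<.04)&(np.hypot(W[...,0]-.5245,W[...,1]-.034)<.056); print(np.median(W[k],0),cv2.minAreaRect((W[k][:,:2]*1000).astype(np.float32)))
s=r.observe(); print(s['time_s'],s['joint_velocities'].round(3)); print(job.close_job())"
```

```text
[0.52450547 0.03389086 0.02810088] ((523.8119506835938, 34.51606750488281), (94.83879089355469, 25.00233268737793), 78.96719360351562)
49.7 [-0.002  0.017  0.001 -0.004  0.001  0.003 -0.001]
the job is handed in; nothing more can be done
None
```

The job is done and was handed in at 49.7 s of the allowed 118 s. I set the head on the mat first, then moved the carton to the square tray, the bottle to the round dish, and the head from the mat to the oblong tray.

My last checks, from the depth cameras (the picture limit was used up before the bottle was released):

| Item | Off the middle | Angle or height |
|---|---|---|
| Carton | about 0.5 mm (wrist view), 2–3 mm (top and side views) | within 0.5° of the tray's sides |
| Bottle | about 2 mm (top view) | upright, top at about 107–110 mm |
| Head | about 1 mm (top view), about 2 mm (side view) | along the tray within 1° (side view) |

- **Mat and robot:** The mat was empty and the arm was clear of everything. The blue and yellow look-alike bottles beside the bottle's path had not moved; I did not re-measure the other bystanders at the end.
- **Disagreements:** The cameras differ on the carton by about 2 mm in x, which is within the stated calibration error. The top view put the head's angle at 79° against the tray's 75°, probably depth noise.
- **Bottle carry:** The arm reached joint limits over the dish, so the bottle leaned about 8° in the air before I turned the gripper to another approach direction. It was upright again when it was set down.

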